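Weigh the storage tins by hand and sort out those to refill

TASK

The brown tins on the worktop look alike and only their weight tells how full they are, so lift each one to feel it. Stand the well-filled tins in the dark wooden rack, pushed back until they touch its back rail, and the ones running low (under about 250 g, tin and all) in the bamboo tray for refilling. When every tin has its place, slide the tray along the worktop until its end rests flat against the end of the bread bin; do not shift the mug or the biscuit plate.

Things in the scene. Friction and masses are not known exactly. Their poses are not given: they have to be found in the camera images.
- tin_a: dark brown round storage tin with a pale label band and a slip lid (lid fast), an upright cylinder 60 mm in diameter and 60 mm high, flat topped; origin at the centre of its underside, z up. All look alike; with its contents one weighs anything from 120 to 380 g, drawn anew for each tin at each start. May be absent.
- tin_b: dark brown round storage tin with a pale label band and a slip lid (lid fast), an upright cylinder 60 mm in diameter and 60 mm high, flat topped; origin at the centre of its underside, z up. All look alike; with its contents one weighs anything from 120 to 380 g, drawn anew for each tin at each start. May be absent.
- tin_c: dark brown round storage tin with a pale label band and a slip lid (lid fast), an upright cylinder 60 mm in diameter and 60 mm high, flat topped; origin at the centre of its underside, z up. All look alike; with its contents one weighs anything from 120 to 380 g, drawn anew for each tin at each start. May be absent.
- tin_d: dark brown round storage tin with a pale label band and a slip lid (lid fast), an upright cylinder 60 mm in diameter and 60 mm high, flat topped; origin at the centre of its underside, z up. All look alike; with its contents one weighs anything from 120 to 380 g, drawn anew for each tin at each start. May be absent.
- tin_e: dark brown round storage tin with a pale label band and a slip lid (lid fast), an upright cylinder 60 mm in diameter and 60 mm high, flat topped; origin at the centre of its underside, z up. All look alike; with its contents one weighs anything from 120 to 380 g, drawn anew for each tin at each start. May be absent.
- tin_f: dark brown round storage tin with a pale label band and a slip lid (lid fast), an upright cylinder 60 mm in diameter and 60 mm high, flat topped; origin at the centre of its underside, z up. All look alike; with its contents one weighs anything from 120 to 380 g, drawn anew for each tin at each start. May be absent.
- tray: loose bamboo tray, 240 mm (its x) by 340 mm (its y), mass 0.50 kg; floor 6 mm thick, walls 8 mm thick, their top 22 mm above the worktop; inside 224 by 324 mm. Origin at the centre of its underside. Its -y end is toward the bread bin. Friction between things is about 0.6.
- tray_far_end (a point): middle of the outer face of the tray's -y end wall (the end that must meet the bread bin), 13 mm above its underside; axes as the tray's
- tray_near_end (a point): middle of the outer face of the tray's +y end wall (the end to push on), 13 mm above its underside; axes as the tray's
- rack: low dark wooden tin rack, fixed, 120 mm (its x) by 350 mm (its y), inside 100 by 334 mm, room for five tins in a row; floor 8 mm above the worktop. Back rail along its +x edge (away from the robot), top at 24 mm; front lip at -x, top at 16 mm; end cheeks, top at 20 mm. Origin at the centre of its underside; a tin touching the back rail has its axis at rack x = +20 mm.
- bread_bin: steel bread bin with black flat ends, fixed, 300 mm (its x) by 340 mm (its y) by 170 mm high. Origin under the middle of its +y end face, at worktop level; y points out of that face toward the tray, and the bin stands from y = 0 to -340 mm
- mug: dark brown mug on its saucer (one piece, saucer 136 mm across, 82 mm high), bystander; origin at the centre of its underside
- biscuit_plate: small dark plate 144 mm across with three biscuits, bystander; origin at the centre of its underside
Things that resemble listed ones, but are neither listed nor needed, are in the scene too. Leave any turquoise look-alike of the tin_c alone.

How it is judged:
On the way, in this order (a step that is already met when the one before it is completed fails the run):
1. every tin is in its place: low ones upright in the tray, the others upright in the rack against the rail (((x of tin_a in the frame of tray between -0.1 and 0.1 m and y of tin_a in the frame of tray between -0.15 and 0.15 m and z of tin_a in the frame of tray between 0 and 0.012 m and angle between tin_a's own z axis and vertical below 0.15 rad and contact force between tin_a and tray below 2.84 N) or (x of tin_a in the frame of rack between 0.014 and 0.05 m and y of tin_a in the frame of rack between -0.16 and 0.16 m and z of tin_a in the frame of rack between 0.003 and 0.014 m and angle between tin_a's own z axis and vertical below 0.15 rad and contact force between tin_a and rack above 2.06 N)) and ((x of tin_b in the frame of tray between -0.1 and 0.1 m and y of tin_b in the frame of tray between -0.15 and 0.15 m and z of tin_b in the frame of tray between 0 and 0.012 m and angle between tin_b's own z axis and vertical below 0.15 rad and contact force between tin_b and tray below 2.84 N) or (x of tin_b in the frame of rack between 0.014 and 0.05 m and y of tin_b in the frame of rack between -0.16 and 0.16 m and z of tin_b in the frame of rack between 0.003 and 0.014 m and angle between tin_b's own z axis and vertical below 0.15 rad and contact force between tin_b and rack above 2.06 N)) and ((x of tin_c in the frame of tray between -0.1 and 0.1 m and y of tin_c in the frame of tray between -0.15 and 0.15 m and z of tin_c in the frame of tray between 0 and 0.012 m and angle between tin_c's own z axis and vertical below 0.15 rad and contact force between tin_c and tray below 2.84 N) or (x of tin_c in the frame of rack between 0.014 and 0.05 m and y of tin_c in the frame of rack between -0.16 and 0.16 m and z of tin_c in the frame of rack between 0.003 and 0.014 m and angle between tin_c's own z axis and vertical below 0.15 rad and contact force between tin_c and rack above 2.06 N)) and ((x of tin_d in the frame of tray between -0.1 and 0.1 m and y of tin_d in the frame of tray between -0.15 and 0.15 m and z of tin_d in the frame of tray between 0 and 0.012 m and angle between tin_d's own z axis and vertical below 0.15 rad and contact force between tin_d and tray below 2.84 N) or (x of tin_d in the frame of rack between 0.014 and 0.05 m and y of tin_d in the frame of rack between -0.16 and 0.16 m and z of tin_d in the frame of rack between 0.003 and 0.014 m and angle between tin_d's own z axis and vertical below 0.15 rad and contact force between tin_d and rack above 2.06 N)) and ((x of tin_e in the frame of tray between -0.1 and 0.1 m and y of tin_e in the frame of tray between -0.15 and 0.15 m and z of tin_e in the frame of tray between 0 and 0.012 m and angle between tin_e's own z axis and vertical below 0.15 rad and contact force between tin_e and tray below 2.84 N) or (x of tin_e in the frame of rack between 0.014 and 0.05 m and y of tin_e in the frame of rack between -0.16 and 0.16 m and z of tin_e in the frame of rack between 0.003 and 0.014 m and angle between tin_e's own z axis and vertical below 0.15 rad and contact force between tin_e and rack above 2.06 N)) and ((x of tin_f in the frame of tray between -0.1 and 0.1 m and y of tin_f in the frame of tray between -0.15 and 0.15 m and z of tin_f in the frame of tray between 0 and 0.012 m and angle between tin_f's own z axis and vertical below 0.15 rad and contact force between tin_f and tray below 2.84 N) or (x of tin_f in the frame of rack between 0.014 and 0.05 m and y of tin_f in the frame of rack between -0.16 and 0.16 m and z of tin_f in the frame of rack between 0.003 and 0.014 m and angle between tin_f's own z axis and vertical below 0.15 rad and contact force between tin_f and rack above 2.06 N))), for 0.2 s.
2. the tray's end rests flat against the end of the bread bin (x of tray_far_end in the frame of bread_bin between -0.11 and 0.11 m and y of tray_far_end in the frame of bread_bin between -0.02 and 0.008 m and angle between the y axis of tray and the y axis of bread_bin, either way round below 0.07 rad and angle between tray's own z axis and vertical below 0.05 rad), for 0.2 s.
At the end, for the whole second after the job is handed in: Tins under 210 g upright on the tray's floor, tins over 290 g upright on the rack's floor within 6 mm of touching the rail, others in either; tray end within 8 mm of the bin's end and 110 mm of its middle, square to 0.07 rad; tins and tray at rest (all of step 1 and all of step 2 and linear speed of each of tin_a, tin_b, tin_c, tin_d, tin_e, tin_f, tray below 0.02 m/s).
It fails at once if the mug is moved more than 20 mm (distance of mug from where it was at the start of the episode above 0.02 m).
It fails at once if the biscuit plate is moved more than 20 mm (distance of biscuit_plate from where it was at the start of the episode above 0.02 m).
Of tin_a, tin_b, tin_c, tin_d, tin_e, tin_f only 4 to 5 are there at a start; the rules pass over those that are not, and their reading is None.
At some moment in a run one of tray may be knocked a few centimetres aside while the robot is not near it.
It also fails if it takes over 208 s, if anything falls off the work surface, if the arm or the gripper's body presses on something with over 40 N, if the wrist force passes 120 N, or if a joint passes its speed limit or range.

ROBOT

A 6-joint arm with a two-finger parallel gripper is mounted at the origin on the work surface. World frame = base frame: x ahead of the robot, y to its left, z up, the work surface at z = 0. Lengths are in m, angles in rad, forces in N, time in s.
With the tool pointing down it reaches from about 0.3 to 0.775 m from the base axis. Payload 14.6 kg.
Tool frame: the origin (TCP) lies between the finger pads; the fingertips stand 19 mm ahead of it and the grasp point (between the pads) is the TCP (ctrl.finger_overhang is the distance from the TCP to the fingertips, in m); z points along the fingers, y is the direction in which the jaws open and shut (so a half turn about z gives the same grasp; the last joint's range is limited). The gripper opens to 94 mm and grips with 3 to 60 N. Pads are 16 mm wide; open, the fingers measure 119 mm over their backs; the gripper's body (75 mm by 177 mm) begins 78 mm behind the grasp point.
Start: joints at [1.125, 0.3, 1.521, -0, 1.321, -0.067], TCP at [0.203, 0.511, 0.224] pointing down, gripper open.
Joint ranges: [-3.03, 3.03], [-0.79, 2.21], [0.23, 2.52], [-1.04, 4.18], [0, 3.07], [-2.55, 2.55]. Speed limits (rad/s): [2.22, 2.22, 2.57, 3.14, 3.14, 3.14].

INTERFACE

Orientations are given as [roll, pitch, yaw] about the fixed x, y, z axes, in that order (R = Rz(yaw) Ry(pitch) Rx(roll)).
In Python, from station import ctrl gives the robot as it stands.
- The arm moves only by the tool send_rows, never from a script. Its argument "series" is a list of rows, each a list of 7 numbers: the turn, a rotation vector about the tool's x, y, z in degrees, then the shift along the tool's x, y, z in m, then the gripper's target within -1 to 1 (fully open at 1, half-way at 0, shut at -1). A call has 1 to 8 rows; each row is the pose to reach, as a shift and turn from the pose commanded when the call began, along the tool's axes at that moment; what a row does not reach only later rows make up. A row lasts 1/10 s, in which the tool goes at most 50 mm and 8.59 degrees, less where a joint would pass 70% of its speed; a pose out of reach is approached as far as the arm can. A call with a gripper value outside its range is refused whole. The fingers move at their own pace and stop on an object; "force" is the grip in N (left out, the last holds). Time passes only in rows, so rows that repeat a pose let the fingers close. It gives the time, the measured TCP pose, the force and the opening at its end, in the units of the state.
- ctrl.get_obs(): the state, without advancing time (a new reading comes with each control period).
- ctrl.camera(name): name is "scene" or "top"; returns a dict with "pixels" (384x512x3 uint8, red, green, blue), "z_map" (384x512 float32, m along the optical axis (not along the pixel's ray), 0 where there is no reading), "fov_y" (degrees; the focal length in pixels is half the picture's height over the tangent of half this angle, whatever the lens; pixels are square), "cx", "cy" (the principal point, pixels), "R" (3x3) and "t" (3): a world point X has camera coordinates R X + t. Camera axes: x right, y down, z forward; pixel columns grow to the right and rows downward; lengths in m; the calibration is good to about 2 mm. A picture is of the moment at which its call begins.
- ctrl.hand_in(): hands the job in, once; it reports no verdict.
The state is a dict: "time_s": time; "qpos": joint angles; "joint_vel": joint speeds; "tau": joint torques, N m; "ee_pos": TCP position; "eef_rot": TCP orientation; "force": force on the tool from outside, world axes, zero at the start; "moment": the same for the moment, N m; "grip_width": finger opening in m.
Only numpy, scipy, OpenCV 4.12 (cv2) and the standard library are available. Lean on these libraries where they do the work, as an engineer would, in place of code of your own. Each camera call takes 0.05 s, during which the arm holds its last target.

## Working session

There is one attempt and no reset: what is moved stays moved. The work goes in short steps, Python scripts to look and compute and a tool call to move; the robot and the scene stay as the last step left them, time stands still between calls to the robot, and variables do not carry over. Pictures are saved under pics/ and viewed, and the job is handed in when it is done.

Besides the shell and the picture viewer there is one more tool, called after "Request:" by a JSON object that holds its "api" and its "payload". send_rows: Moves the arm, as the interface text tells. Its arguments: {"type":"object","properties":{"series":{"type":"array"},"force":{"type":"number"}},"required":["series"]}

```bash
mkdir -p pics; ls; cat > h.py <<'E'
import numpy as np, cv2
from station import ctrl
def cam(n):
    c=ctrl.camera(n); c['f']=c['pixels'].shape[0]/2/np.tan(np.radians(c['fov_y'])/2); c['R']=np.array(c['R']);c['t']=np.array(c['t']); return c
def ray(c,u,v,z):
    d=c['R'].T@np.array([(u-c['cx'])/c['f'],(v-c['cy'])/c['f'],1.]); o=-c['R'].T@c['t']
    return o+d*(z-o[2])/d[2]
def proj(c,X):
    p=c['R']@np.array(X)+c['t']; return c['cx']+c['f']*p[0]/p[2], c['cy']+c['f']*p[1]/p[2]
def cloud(c):
    h,w=c['z_map'].shape; u,v=np.meshgrid(np.arange(w),np.arange(h)); z=c['z_map']
    P=np.stack([(u-c['cx'])/c['f']*z,(v-c['cy'])/c['f']*z,z],-1)
    return (P-c['t'])@c['R']
def save(c,n): cv2.imwrite('pics/'+n,c['pixels'][...,::-1])
E
python3 - <<'E'
from h import *
for n in('scene','top'):
    c=cam(n); save(c,n+'0.png'); np.savez(n+'0.npz',**c); print(n,c['fov_y'],c['cx'],c['cy'],c['R'],c['t'],-c['R'].T@c['t'])
print(ctrl.get_obs())
E
```

```text
pics
scene 47.701913762879315 258.1998263397808 183.87599521379428 [[-0.47992501  0.87721441 -0.01291733]
 [ 0.70811743  0.37863566 -0.59599056]
 [-0.51792054 -0.29517776 -0.80288754]] [ 0.26324769 -0.31836198  1.77720432] [1.27222745 0.41420973 1.24055492]
top 44.38345623716934 251.24493275292477 193.51679676660902 [[ 0.02955894 -0.99950468  0.01080139]
 [-0.98839802 -0.03083768 -0.1487225 ]
 [ 0.14898192 -0.00628    -0.98881998]] [-0.03855538  0.48679297  1.56374915] [ 0.24931451 -0.01370438  1.61907992]
{'time_s': 0.1, 'qpos': array([ 1.12535719e+00,  3.00411816e-01,  1.52150737e+00, -2.83086037e-06,
        1.32072869e+00, -6.66235163e-02]), 'joint_vel': array([-0.0018783 , -0.00149784, -0.0026166 , -0.00189206, -0.0010441 ,
       -0.00118248]), 'tau': array([-2.65467015e-04, -5.32640183e+01, -3.53291774e+01,  7.09039718e-02,
        2.34138023e-02, -5.71845794e-05]), 'ee_pos': array([0.20332199, 0.51080262, 0.22395003]), 'eef_rot': array([-3.14053959e+00, -6.75146645e-05,  2.76277770e+00]), 'force': array([-0.13429612,  0.6833959 , -0.35770008]), 'moment': array([-0.00145965, -0.01248677, -0.03411345]), 'grip_width': 0.09400097619913855}
```

View pics/scene0.png

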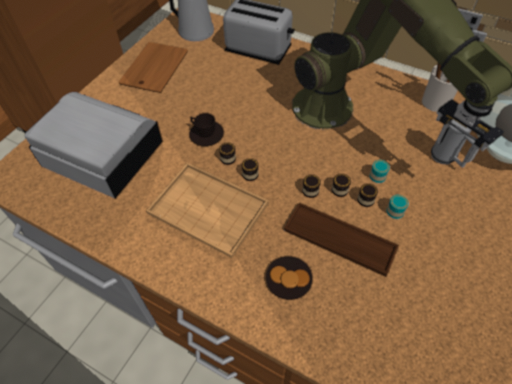

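View pics/top0.png

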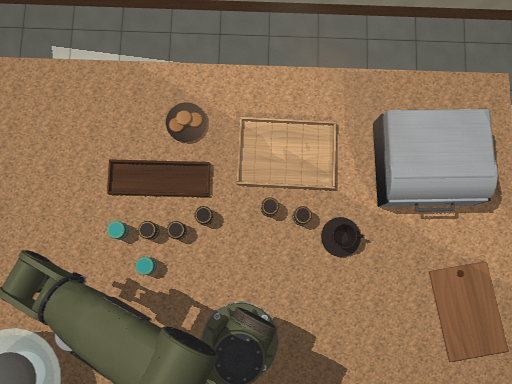

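The scene view shows five brown tins at (228,152), (250,169), (311,186), (341,184) and (368,195). The same tins in the top view are at (302,215), (270,206), (204,215), (176,229) and (148,229). The two turquoise look-alikes, top (117,230) and (146,266), stay untouched. The tray is at top (288,153), the rack at (160,179), the bin at (435,158), the mug at (342,237) and the plate at (187,122).

```bash
cat > meas.py <<'E'
from h import *
def tins(c,P,px):
    out=[]
    for lo,hi in((0.052,0.070),):
        m=((P[...,2]>lo)&(P[...,2]<hi)&(c['z_map']>0)).astype(np.uint8)
        n,l,s,ce=cv2.connectedComponentsWithStats(m)
        for i in range(1,n):
            if 25<s[i,4]<900:
                Q=P[l==i]; col=c['pixels'][l==i].mean(0)
                # only topmost
                (x,y),r=cv2.minEnclosingCircle(Q[:,:2].astype(np.float32))
                out.append((ce[i].round(0),s[i,4],Q.mean(0).round(4),np.round([x,y,r],4),np.median(Q[:,2]).round(4),col.round(0)))
    return out
if __name__=='__main__':
    for n in('scene','top'):
        c=dict(np.load(n+'0.npz')); P=cloud(c); print(n)
        for o in tins(c,P,None): print(*o)
        u=c['pixels']; 
        k=cv2.resize(u,None,fx=3,fy=3,interpolation=cv2.INTER_CUBIC)
        k=k[270:840,270:1070] if n=='top' else k[390:900,400:1200]
        cv2.imwrite(f'pics/{n}_crop.png',k[...,::-1])
E
python3 meas.py
```

```text
scene
[56. 31.] 410 [ 0.1732 -1.2709  0.0608] [ 0.1144 -1.344   0.2577] 0.0608 [82. 51. 28.]
[196.  26.] 125 [-0.1539 -0.7135  0.0604] [-0.1907 -0.7424  0.0767] 0.0603 [101. 101. 101.]
[313.  25.] 146 [-0.4129 -0.2352  0.0616] [-0.4144 -0.2311  0.1098] 0.0616 [102.  86.  63.]
[258.  47.] 227 [-0.1496 -0.3845  0.0611] [-0.2071 -0.4132  0.1496] 0.061 [85. 85. 85.]
[413.  55.] 177 [-0.4123  0.2343  0.061 ] [-0.4126  0.2343  0.1072] 0.0612 [98. 82. 57.]
[437.  97.] 103 [-0.1923  0.3984  0.0615] [-0.2289  0.3991  0.0559] 0.0609 [108. 102.  95.]
[323. 105.] 203 [0.054  0.0171 0.0609] [0.008  0.0021 0.0958] 0.061 [45. 45. 29.]
[205. 118.] 78 [ 0.3345 -0.3498  0.0606] [ 0.3492 -0.3376  0.0347] 0.0609 [27. 20. 18.]
[206. 129.] 49 [ 0.3778 -0.314   0.0615] [ 0.3638 -0.3263  0.0364] 0.0628 [21. 15. 14.]
[107. 166.] 414 [ 0.6894 -0.526   0.061 ] [ 0.6231 -0.6233  0.2251] 0.0609 [47. 46. 46.]
[446. 150.] 90 [0.0648 0.4972 0.0611] [0.0386 0.4978 0.0434] 0.0616 [78. 77. 77.]
[227. 148.] 186 [ 0.424  -0.1954  0.0601] [ 0.4225 -0.1967  0.0317] 0.06 [62. 45. 30.]
[250. 165.] 195 [ 0.4507 -0.0857  0.06
[... 720 characters left out ...]
06 [79. 64. 50.]
[387. 203.] 29 [ 0.4678 -0.4776  0.0602] [ 0.4747 -0.488   0.0298] 0.0607 [54. 55. 56.]
[203. 215.] 250 [0.4084 0.1339 0.06  ] [0.4089 0.1341 0.0299] 0.0598 [75. 63. 51.]
[303. 215.] 253 [ 0.4185 -0.1969  0.0599] [ 0.4185 -0.1974  0.0301] 0.06 [77. 63. 49.]
[116. 229.] 257 [0.3508 0.4204 0.0601] [0.3512 0.4212 0.0304] 0.0605 [ 75. 145. 133.]
[147. 229.] 255 [0.3535 0.3177 0.0598] [0.3537 0.3169 0.0308] 0.0597 [79. 67. 55.]
[176. 229.] 255 [0.3563 0.2227 0.0599] [0.3566 0.2225 0.0298] 0.0599 [77. 64. 52.]
[351. 235.] 53 [ 0.355  -0.3573  0.0603] [ 0.3525 -0.3371  0.0353] 0.0608 [36. 30. 28.]
[144. 265.] 264 [0.2363 0.3184 0.0602] [0.2368 0.3188 0.0304] 0.0599 [ 74. 143. 131.]
```

View pics/top_crop.png

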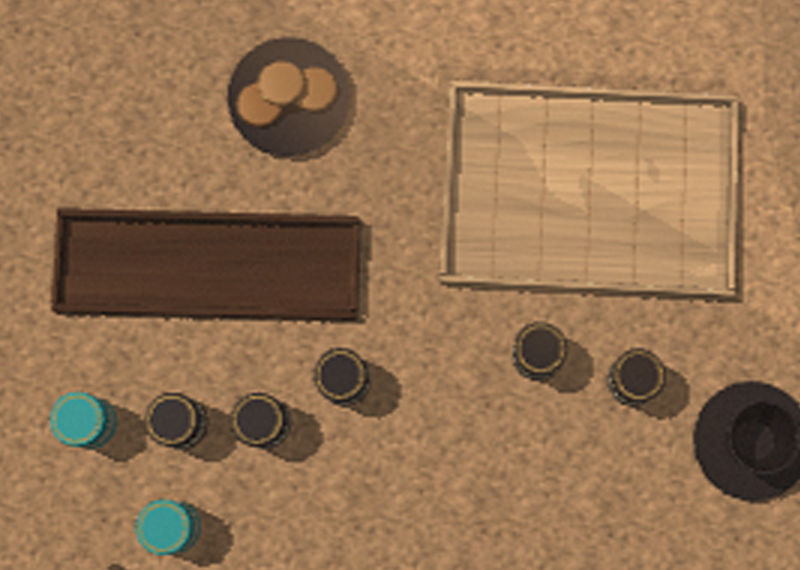

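```bash
cat > trk.py <<'E'
from h import *
def rects(c,P,zlo=0.012,zhi=0.030):
    m=((P[...,2]>zlo)&(P[...,2]<zhi)&(c['z_map']>0)).astype(np.uint8)
    n,l,s,ce=cv2.connectedComponentsWithStats(m)
    for i in range(1,n):
        if s[i,4]>60:
            Q=P[l==i]
            r=cv2.minAreaRect(Q[:,:2].astype(np.float32)); print(ce[i].round(),s[i,4],'c',np.round(r[0],4),'size',np.round(r[1],4),'ang',round(r[2],2),'z',np.percentile(Q[:,2],[10,50,90]).round(4),c['pixels'][l==i].mean(0).round())
if __name__=='__main__':
    for n in('scene','top'):
        c=dict(np.load(n+'0.npz')); P=cloud(c); print(n); rects(c,P)
        # rack floor
        print('floor')
        rects(c,P,0.0045,0.0115)
    # bin end
    c=dict(np.load('scene0.npz'));P=cloud(c)
    m=(P[...,2]>0.02)&(P[...,2]<0.15)&(P[...,0]>0.35)&(P[...,0]<0.9)&(P[...,1]<-0.38)&(P[...,1]>-0.55)
    Q=P[m]; print(len(Q),np.percentile(Q,[5,50,95],axis=0))
    a=np.polyfit(Q[:,0],Q[:,1],1); r=Q[:,1]-np.polyval(a,Q[:,0]); k=abs(r)<0.01; a=np.polyfit(Q[k,0],Q[k,1],1); print(a,k.sum(),Q[k,0].min(),Q[k,0].max())
E
python3 trk.py
```

```text
scene
[218.   4.] 74 c [-0.4137 -0.7642] size [0.139  0.0251] ang 89.4 z [0.0143 0.0213 0.0287] [93. 77. 53.]
[59. 37.] 404 c [ 0.1446 -1.2707] size [0.2098 0.5468] ang 65.7 z [0.014  0.0209 0.0279] [81. 51. 27.]
[198.  34.] 139 c [-0.1646 -0.7144] size [0.0895 0.1668] ang 47.6 z [0.0139 0.0226 0.0283] [102. 101. 101.]
[305.  30.] 84 c [-0.4136 -0.2728] size [0.1411 0.0211] ang 88.38 z [0.0154 0.022  0.0276] [102.  87.  63.]
[153.  66.] 1938 c [ 0.1231 -0.7582] size [0.307 0.206] ang 11.35 z [0.0148 0.0186 0.0228] [124.  78.  43.]
[249.  53.] 129 c [-0.1395 -0.4266] size [0.0255 0.2421] ang 3.71 z [0.0128 0.0167 0.028 ] [43. 43. 43.]
[409.  62.] 175 c [-0.412   0.2217] size [0.2161 0.0231] ang 89.36 z [0.0133 0.0209 0.0276] [99. 83. 58.]
[321. 114.] 577 c [0.0483 0.009 ] size [0.1634 0.241 ] ang 13.7 z [0.0127 0.0159 0.0261] [56. 56. 38.]
[430. 104.] 69 c [-0.197   0.3781] size [0.0839 0.0295] ang 66.19 z [0.0133 0.0211 0.0286] [101.  95.  89.]
[207. 135.] 279 c [ 0.3643 -0.3279] size [0.1236 0.1335] ang 37.53 z [0.0125 0.0142 0.0178] [38. 27. 23.]
[111. 172.] 384 c [ 0.7027 -0.5482]
[... 2006 characters left out ...]
4 c [ 0.6432 -0.1432] size [0.3258 0.2255] ang 88.46 z [0.0051 0.0073 0.0102] [184. 146. 106.]
[189. 132.] 79 c [0.702  0.2001] size [0.062  0.0388] ang 1.7 z [0.0062 0.0092 0.0112] [73. 59. 49.]
[158. 178.] 1754 c [0.5333 0.3005] size [0.1105 0.34  ] ang 0.33 z [0.0053 0.008  0.0107] [77. 52. 38.]
[345. 222.] 73 c [ 0.4001 -0.354 ] size [0.0918 0.039 ] ang 83.63 z [0.0063 0.0094 0.0111] [58. 48. 44.]
[329. 239.] 134 c [ 0.3445 -0.2914] size [0.1033 0.0478] ang 13.22 z [0.0066 0.0095 0.0111] [53. 44. 40.]
2252 [[ 0.4865852  -0.52723076  0.02760307]
 [ 0.66232371 -0.45779027  0.08880476]
 [ 0.76670105 -0.44904876  0.14369949]]
[-0.05127911 -0.42946396] 905 0.4770850777275733 0.766923327043219
```

The five brown tins all have tops at z = 0.060 in both views. Next I turn the jaws to world x and go above tin 5, the one at (0.354, 0.317).

Request:
{"api": "send_rows", "payload": {"series": [[0,0,68.3,-0.212,-0.124,0.064,1],[0,0,68.3,-0.212,-0.124,0.064,1],[0,0,68.3,-0.212,-0.124,0.064,1],[0,0,68.3,-0.212,-0.124,0.064,1],[0,0,68.3,-0.212,-0.124,0.064,1],[0,0,68.3,-0.212,-0.124,0.064,1],[0,0,68.3,-0.212,-0.124,0.064,1],[0,0,68.3,-0.212,-0.124,0.064,1]], "force": 20}}

```text
time_s: 0.9
ee_pos: [0.3547, 0.3168, 0.1601]
eef_rot: [-3.141, 0.001, 1.563]
force: [-0.2, -0.2, -0.1]
grip_width: 0.0938
```

```bash
cat > w.py <<'E'
from h import *
import sys
def weigh(n=14):
    F=[];T=[]
    for i in range(n):
        ctrl.camera('top'); o=ctrl.get_obs(); F.append(o['force']); T.append(o['tau'])
    F=np.array(F)[3:];T=np.array(T)[3:]
    print('t',o['time_s'],'pos',o['ee_pos'].round(4),'rpy',o['eef_rot'].round(4),'w',o['grip_width'],'F',F.mean(0).round(3),'sd',F.std(0).round(3),'tau',T.mean(0).round(3)[1:3], T.std(0).round(3)[1:3])
if __name__=='__main__': weigh(int(sys.argv[1]) if len(sys.argv)>1 else 14)
E
python3 w.py 24
```

```text
t 2.1 pos [0.3545 0.3174 0.1604] rpy [ 3.1416 -0.      1.5707] w 0.09380772937600965 F [0.149 0.068 0.183] sd [0.529 0.462 0.441] tau [-44.638 -32.479] [0.009 0.008]
```

Request:
{"api": "send_rows", "payload": {"series": [[0,0,0,0,0,0.05,1],[0,0,0,0,0,0.09,1],[0,0,0,0,0,0.115,1],[0,0,0,0,0,0.115,1],[0,0,0,0,0,0.115,-1],[0,0,0,0,0,0.115,-1],[0,0,0,0,0,0.115,-1],[0,0,0,0,0,0.115,-1]], "force": 20}}

```text
time_s: 2.9
ee_pos: [0.3549, 0.3177, 0.0464]
eef_rot: [3.14, -0.001, 1.571]
force: [0.2, 0.7, 0.6]
grip_width: 0.0654
```

Request:
{"api": "send_rows", "payload": {"series": [[0,0,0,0,0,0,-1],[0,0,0,0,0,0,-1],[0,0,0,0,0,-0.03,-1],[0,0,0,0,0,-0.07,-1],[0,0,0,0,0,-0.115,-1],[0,0,0,0,0,-0.115,-1],[0,0,0,0,0,-0.115,-1]]}}

```text
time_s: 3.6
ee_pos: [0.3544, 0.3174, 0.1606]
eef_rot: [3.141, -0.001, 1.571]
force: [-1.2, 0.1, -3.3]
grip_width: 0.0597
```

```bash
python3 w.py 24
```

```text
t 4.8 pos [0.3545 0.3174 0.1605] rpy [ 3.1416 -0.      1.5707] w 0.05989652908348955 F [-0.042 -0.14  -2.351] sd [0.58  0.399 0.441] tau [-45.818 -33.409] [0.142 0.055]
```

Tin 5 weighs about 255 g by both force (2.53 N) and torque (1.18 Nm at 0.476 m). That is borderline, so it is allowed in either place, and I put it in the rack at the far +y slot.

Request:
{"api": "send_rows", "payload": {"series": [[0,0,0,0.03,0.05,0,-1],[0,0,0,0.06,0.1,0,-1],[0,0,0,0.09,0.15,0,-1],[0,0,0,0.111,0.192,0,-1],[0,0,0,0.111,0.192,0,-1],[0,0,0,0.111,0.192,0.04,-1],[0,0,0,0.111,0.192,0.08,-1],[0,0,0,0.111,0.192,0.094,-1]]}}

```text
time_s: 5.6
ee_pos: [0.5449, 0.4272, 0.0615]
eef_rot: [-3.136, 0.004, 1.571]
force: [-0.6, -0.5, -2.3]
grip_width: 0.0601
```

```bash
python3 w.py 14
```

```text
t 6.3 pos [0.5466 0.4284 0.0667] rpy [ 3.1414e+00 -1.0000e-04  1.5707e+00] w 0.05952899409040519 F [ 0.105 -0.099 -2.146] sd [0.327 0.515 0.578] tau [-76.408 -34.011] [1.3   0.678]
```

Request:
{"api": "send_rows", "payload": {"series": [[0,0,0,0,0,0.0105,-1],[0,0,0,0,0,0.0105,-1],[0,0,0,0,0.003,0.0105,-1],[0,0,0,0,0.005,0.0105,-1],[0,0,0,0,0.007,0.0105,-1],[0,0,0,0,0.009,0.0105,-1],[0,0,0,0,0.009,0.0105,-1]]}}

```text
time_s: 7.0
ee_pos: [0.5558, 0.4283, 0.0559]
eef_rot: [3.142, -0.0, 1.571]
force: [0.2, -0.6, -2.5]
grip_width: 0.0602
```

Request:
{"api": "send_rows", "payload": {"series": [[0,0,0,0,0.002,0,-1],[0,0,0,0,0.002,0,-1],[0,0,0,0,0.002,0,-1]]}}

```text
time_s: 7.3
ee_pos: [0.5575, 0.4284, 0.056]
eef_rot: [-3.142, -0.0, 1.571]
force: [0.6, 0.2, -3.4]
grip_width: 0.0602
```

Request:
{"api": "send_rows", "payload": {"series": [[0,0,0,0,0.002,0,-1],[0,0,0,0,0.002,0,-1],[0,0,0,0,0.002,0,-1]]}}

```text
time_s: 7.6
ee_pos: [0.5581, 0.4286, 0.056]
eef_rot: [-3.138, 0.001, 1.571]
force: [-11.0, -2.1, 2.3]
grip_width: 0.0597
```

Request:
{"api": "send_rows", "payload": {"series": [[0,0,0,0,-0.001,0,-1],[0,0,0,0,-0.001,0.0012,-1],[0,0,0,0,-0.001,0.0012,1],[0,0,0,0,-0.001,0.0012,1],[0,0,0,0,-0.001,0.0012,1],[0,0,0,0,-0.001,0.0012,1]]}}

```text
time_s: 8.2
ee_pos: [0.5587, 0.4284, 0.0549]
eef_rot: [3.141, -0.0, 1.571]
force: [-0.2, -0.9, -0.1]
grip_width: 0.0884
```

Request:
{"api": "send_rows", "payload": {"series": [[0,0,0,0,0,-0.05,1],[0,0,0,0,0,-0.1,1],[0,0,0,-0.05,-0.05,-0.104,1],[0,0,0,-0.09,-0.09,-0.104,1],[0,0,0,-0.13,-0.13,-0.104,1],[0,0,0,-0.17,-0.165,-0.104,1],[0,0,0,-0.2058,-0.2015,-0.104,1],[0,0,0,-0.2058,-0.2015,-0.104,1]]}}

```text
time_s: 9.0
ee_pos: [0.3552, 0.221, 0.1588]
eef_rot: [3.141, -0.0, 1.571]
force: [0.4, 0.2, 0.5]
grip_width: 0.0938
```

```bash
python3 w.py 18; python3 - <<'E'
from h import *
from meas import tins
c=cam('top'); save(c,'top1.png'); [print(*o) for o in tins(c,cloud(c),0)]
c=cam('scene'); save(c,'scene1.png')
E
```

```text
t 9.9 pos [0.357  0.2226 0.1587] rpy [-3.1416  0.      1.5707] w 0.09363568844683075 F [-0.013 -0.013  0.055] sd [0.404 0.391 0.429] tau [-37.461 -31.81 ] [0.574 0.616]
[379. 148.] 97 [ 0.6534 -0.4533  0.061 ] [ 0.6569 -0.4534  0.1046] 0.0607 [57. 49. 44.]
[118. 168.] 190 [0.5546 0.4257 0.0655] [0.556  0.4276 0.0308] 0.0664 [79. 67. 57.]
[385. 196.] 62 [ 0.4915 -0.4725  0.0605] [ 0.5067 -0.4945  0.0554] 0.0607 [46. 46. 46.]
[270. 206.] 244 [ 0.4448 -0.087   0.0602] [ 0.4451 -0.087   0.0299] 0.0604 [82. 67. 52.]
[203. 215.] 248 [0.4082 0.1337 0.0602] [0.4087 0.1341 0.03  ] 0.0601 [71. 60. 49.]
[303. 215.] 247 [ 0.4183 -0.1968  0.0601] [ 0.4184 -0.1969  0.0299] 0.0601 [80. 65. 50.]
[116. 229.] 255 [0.351  0.4204 0.0596] [0.3519 0.4209 0.0303] 0.0596 [ 78. 151. 138.]
[351. 234.] 51 [ 0.3599 -0.3573  0.0603] [ 0.355  -0.3381  0.0343] 0.0597 [37. 30. 27.]
[141. 267.] 145 [0.2321 0.3291 0.0597] [0.2356 0.3224 0.0291] 0.06 [ 78. 149. 136.]
[ 94. 325.] 50 [0.0426 0.4662 0.0614] [0.0346 0.4832 0.0405] 0.063 [72. 73. 73.]
```

```bash
sed -i "s/T=np.array(T)\[3:\]/T=np.array(T)[-6:]/" w.py; python3 w.py 8
```

```text
t 10.4 pos [0.357  0.2226 0.1587] rpy [-3.1416  0.      1.5707] w 0.09383464773818921 F [-0.002 -0.108  0.035] sd [0.222 0.341 0.45 ] tau [-37.056 -32.034] [0.005 0.   ]
```

Request:
{"api": "send_rows", "payload": {"series": [[0,0,0,0,0,0.05,1],[0,0,0,0,0,0.09,1],[0,0,0,0,0,0.1135,1],[0,0,0,0,0,0.1135,-1],[0,0,0,0,0,0.1135,-1],[0,0,0,0,0,0.1135,-1],[0,0,0,0,0,0.1135,-1],[0,0,0,0,0,0.1135,-1]]}}

```text
time_s: 11.2
ee_pos: [0.3576, 0.2229, 0.0463]
eef_rot: [3.14, -0.001, 1.571]
force: [-0.2, -0.3, 7.8]
grip_width: 0.0601
```

Request:
{"api": "send_rows", "payload": {"series": [[0,0,0,0,0,0,-1],[0,0,0,0,0,0,-1],[0,0,0,0,0,-0.03,-1],[0,0,0,0,0,-0.07,-1],[0,0,0,0,0,-0.1135,-1],[0,0,0,0,0,-0.1135,-1],[0,0,0,0,0,-0.1135,-1]]}}

```text
time_s: 11.9
ee_pos: [0.357, 0.2226, 0.159]
eef_rot: [3.14, -0.001, 1.571]
force: [0.2, 0.3, -3.3]
grip_width: 0.0593
```

```bash
python3 w.py 24
```

```text
t 13.1 pos [0.357  0.2226 0.1588] rpy [ 3.1416e+00 -1.0000e-04  1.5707e+00] w 0.059359751102218535 F [-0.084 -0.037 -2.418] sd [0.425 0.505 0.566] tau [-38.035 -32.929] [0.005 0.001]
```

Tin 4 weighs about 240 g (2.45 N by force, 2.33 N by torque), just under 250 g, so it goes in the tray.

Request:
{"api": "send_rows", "payload": {"series": [[0,0,0,-0.036,0.032,0,-1],[0,0,0,-0.072,0.064,0,-1],[0,0,0,-0.108,0.096,0,-1],[0,0,0,-0.144,0.128,0,-1],[0,0,0,-0.18,0.16,0,-1],[0,0,0,-0.216,0.192,0,-1],[0,0,0,-0.252,0.224,0,-1],[0,0,0,-0.283,0.253,0,-1]]}}

```text
time_s: 13.9
ee_pos: [0.6111, -0.0626, 0.1585]
eef_rot: [-3.141, 0.0, 1.57]
force: [0.3, 0.1, -1.6]
grip_width: 0.0598
```

```bash
python3 - <<'E'
from h import *
from trk import rects
c=cam('scene'); save(c,'scene2.png'); rects(c,cloud(c))
c=cam('top'); save(c,'top2.png'); rects(c,cloud(c))
E
```

```text
[218.   4.] 67 c [-0.413  -0.7603] size [0.1225 0.0213] ang 89.6 z [0.0143 0.0217 0.0286] [98. 80. 56.]
[58. 37.] 405 c [ 0.1441 -1.2692] size [0.2118 0.551 ] ang 66.45 z [0.0143 0.0208 0.028 ] [85. 54. 29.]
[198.  34.] 141 c [-0.1634 -0.721 ] size [0.0896 0.1662] ang 39.26 z [0.0145 0.0221 0.0288] [107. 105. 105.]
[153.  66.] 1956 c [ 0.122  -0.7584] size [0.3068 0.2081] ang 11.23 z [0.0144 0.0186 0.0228] [130.  83.  46.]
[413.  63.] 131 c [-0.4132  0.2446] size [0.1699 0.0192] ang 88.96 z [0.0145 0.0215 0.0284] [104.  87.  62.]
[483.  84.] 156 c [-0.4106  0.544 ] size [0.1628 0.0215] ang 87.89 z [0.0138 0.0214 0.0282] [107.  92.  67.]
[321. 114.] 571 c [0.0464 0.0154] size [0.1523 0.2435] ang 18.95 z [0.0127 0.0159 0.0263] [52. 52. 36.]
[434. 105.] 104 c [-0.2052  0.4019] size [0.0505 0.1092] ang 5.44 z [0.0134 0.02   0.0273] [117. 110. 103.]
[200. 137.] 166 c [ 0.3902 -0.3422] size [0.1256 0.0675] ang 79.67 z [0.0124 0.0144 0.0181] [24. 18. 15.]
[111. 173.] 378 c [ 0.7011 -0.5466] size [0.2263 0.4494] ang 44.93 z [0.0137 0.021  0.0282] [49. 48. 48.]
[440. 157.] 117 c [0.0554 0.487
[... 749 characters left out ...]
e [0.1216 0.3518] ang 0.49 z [0.0134 0.019  0.0254] [79. 54. 40.]
[335. 236.] 370 c [ 0.3556 -0.3263] size [0.1208 0.1345] ang 70.32 z [0.0125 0.0146 0.018 ] [42. 36. 33.]
[342. 236.] 210 c [ 0.3533 -0.335 ] size [0.0551 0.0543] ang 88.53 z [0.0148 0.0193 0.0251] [37. 32. 30.]
[468. 312.] 5182 c [ 0.1186 -0.7585] size [0.3003 0.2026] ang 11.38 z [0.0143 0.0183 0.0229] [144. 100.  67.]
[ 96. 324.] 104 c [0.0374 0.4801] size [0.0941 0.0556] ang 24.41 z [0.0151 0.0216 0.0263] [62. 60. 59.]
[220. 318.] 121 c [0.0717 0.0697] size [0.0575 0.0369] ang 81.1 z [0.0131 0.0159 0.0213] [93. 95. 82.]
[266. 326.] 124 c [ 0.0525 -0.0851] size [0.0874 0.038 ] ang 67.59 z [0.0127 0.0158 0.0238] [60. 61. 47.]
```

View pics/scene2.png

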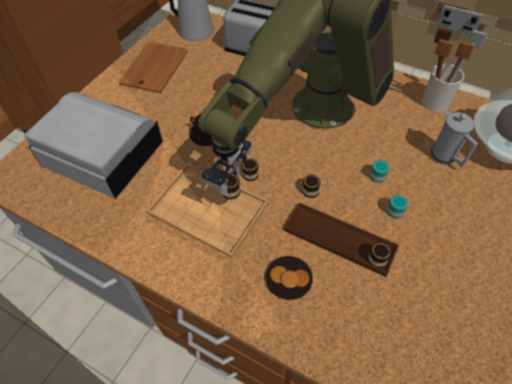

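The tray has not moved (scene (206,212)). The first tin stands in the rack at (380,252), and the held tin is over the tray at (231,186). I lower it now.

Request:
{"api": "send_rows", "payload": {"series": [[0,0,0,0,0,0,-1],[0,0,0,0,0,0.04,-1],[0,0,0,0,0,0.08,-1],[0,0,0,0,0,0.1,-1],[0,0,0,0,0,0.1065,-1],[0,0,0,0,0,0.1065,-1],[0,0,0,0,0,0.1065,1],[0,0,0,0,0,0.1065,1]]}}

```text
time_s: 14.8
ee_pos: [0.6103, -0.0599, 0.0532]
eef_rot: [3.14, 0.0, 1.571]
force: [0.1, 0.6, 0.2]
grip_width: 0.0726
```

Request:
{"api": "send_rows", "payload": {"series": [[0,0,0,0,0,0,1],[0,0,0,0,0,0,1],[0,0,0,0,0,0,1],[0,0,0,0,0,-0.05,1],[0,0,0,0,0,-0.1,1],[0,0,0,0,0,-0.1065,1]]}}

```text
time_s: 15.4
ee_pos: [0.6121, -0.0607, 0.1653]
eef_rot: [3.132, 0.001, 1.571]
force: [-0.1, -0.0, 0.8]
grip_width: 0.0939
```

Request:
{"api": "send_rows", "payload": {"series": [[0,0,0,0.035,-0.036,0,1],[0,0,0,0.07,-0.072,0,1],[0,0,0,0.105,-0.108,0,1],[0,0,0,0.14,-0.144,0,1],[0,0,0,0.175,-0.18,0,1],[0,0,0,0.194,-0.2005,0,1],[0,0,0,0.194,-0.2005,0,1],[0,0,0,0.194,-0.2005,0,1]]}}

```text
time_s: 16.2
ee_pos: [0.4097, 0.1337, 0.1588]
eef_rot: [3.141, -0.0, 1.572]
force: [0.1, -0.2, -0.0]
grip_width: 0.0941
```

```bash
python3 w.py 20; python3 - <<'E'
from h import *
from meas import tins
c=cam('top'); save(c,'top3.png'); P=cloud(c)
[print(*o) for o in tins(c,P,0)]
E
```

```text
t 17.2 pos [0.4095 0.1336 0.1588] rpy [3.1416 0.     1.5708] w 0.09414634274318405 F [-0.017  0.083 -0.024] sd [0.437 0.632 0.473] tau [-38.428 -32.063] [0.01  0.001]
[379. 149.] 105 [ 0.6496 -0.4533  0.0617] [ 0.6467 -0.4536  0.114 ] 0.0621 [56. 49. 44.]
[262. 158.] 205 [ 0.6075 -0.0577  0.065 ] [ 0.6082 -0.0574  0.0307] 0.0656 [95. 76. 58.]
[117. 168.] 185 [0.5553 0.4277 0.0658] [0.5555 0.429  0.0304] 0.0663 [81. 69. 57.]
[385. 198.] 47 [ 0.4817 -0.4734  0.0607] [ 0.4951 -0.4905  0.0449] 0.0603 [49. 49. 49.]
[270. 206.] 241 [ 0.4447 -0.0868  0.0601] [ 0.4454 -0.087   0.0299] 0.0598 [81. 66. 51.]
[303. 215.] 250 [ 0.4183 -0.1968  0.06  ] [ 0.4187 -0.197   0.03  ] 0.0601 [79. 64. 50.]
[116. 229.] 254 [0.3508 0.4205 0.0598] [0.352  0.4211 0.0306] 0.0599 [ 79. 152. 139.]
[351. 235.] 51 [ 0.3551 -0.3563  0.0628] [ 0.353  -0.3371  0.0353] 0.0641 [37. 31. 29.]
[144. 265.] 261 [0.2361 0.3184 0.0604] [0.2368 0.3189 0.0303] 0.0604 [ 77. 149. 136.]
[ 94. 326.] 50 [0.0406 0.4655 0.0614] [0.0322 0.4846 0.0415] 0.0619 [71. 72. 73.]
```

Tin 4 is upright in the tray. Next is tin 3 at (0.409, 0.134).

Request:
{"api": "send_rows", "payload": {"series": [[0,0,0,0,0,0.05,1],[0,0,0,0,0,0.09,1],[0,0,0,0,0,0.113,1],[0,0,0,0,0,0.113,-1],[0,0,0,0,0,0.113,-1],[0,0,0,0,0,0.113,-1],[0,0,0,0,0,0.113,-1],[0,0,0,0,0,0.113,-1]]}}

```text
time_s: 18.05
ee_pos: [0.4102, 0.1337, 0.0468]
eef_rot: [3.139, -0.001, 1.571]
force: [-1.4, -1.0, 7.0]
grip_width: 0.0596
```

Request:
{"api": "send_rows", "payload": {"series": [[0,0,0,0,0,0,-1],[0,0,0,0,0,0,-1],[0,0,0,0,0,-0.03,-1],[0,0,0,0,0,-0.07,-1],[0,0,0,0,0,-0.113,-1],[0,0,0,0,0,-0.113,-1],[0,0,0,0,0,-0.113,-1]]}}

```text
time_s: 18.75
ee_pos: [0.4094, 0.1336, 0.1589]
eef_rot: [3.14, -0.0, 1.571]
force: [-0.7, -0.0, -4.2]
grip_width: 0.0595
```

```bash
python3 w.py 24
```

```text
t 19.95 pos [0.4095 0.1336 0.1588] rpy [ 3.1415 -0.      1.5708] w 0.05975198093842142 F [-0.007 -0.295 -3.113] sd [0.275 0.333 0.429] tau [-39.815 -33.292] [0.005 0.001]
```

Tin 3 weighs about 325 g, so it goes in the rack.

Request:
{"api": "send_rows", "payload": {"series": [[0,0,0,0.042,0.027,0,-1],[0,0,0,0.084,0.053,0,-1],[0,0,0,0.126,0.08,0,-1],[0,0,0,0.168,0.107,0,-1],[0,0,0,0.2,0.13,0,-1],[0,0,0,0.2165,0.1375,0,-1],[0,0,0,0.2165,0.1375,0,-1],[0,0,0,0.2165,0.1375,0.04,-1]]}}

```text
time_s: 20.75
ee_pos: [0.5489, 0.3513, 0.1229]
eef_rot: [3.134, -0.004, 1.571]
force: [0.8, 1.1, -3.6]
grip_width: 0.0598
```

Request:
{"api": "send_rows", "payload": {"series": [[0,0,0,0,0,0.03,-1],[0,0,0,0,0,0.05,-1],[0,0,0,0,0,0.06,-1],[0,0,0,0,0,0.0627,-1],[0,0,0,0,0.003,0.0627,-1],[0,0,0,0,0.006,0.0627,-1],[0,0,0,0,0.009,0.0627,-1],[0,0,0,0,0.009,0.0627,-1]]}}

```text
time_s: 21.55
ee_pos: [0.5567, 0.3501, 0.0567]
eef_rot: [3.141, -0.001, 1.57]
force: [0.3, -0.1, -2.1]
grip_width: 0.0594
```

Request:
{"api": "send_rows", "payload": {"series": [[0,0,0,0,0.002,0,-1],[0,0,0,0,0.002,0,-1],[0,0,0,0,0.002,0,-1]]}}

```text
time_s: 21.85
ee_pos: [0.558, 0.3501, 0.056]
eef_rot: [-3.142, 0.0, 1.571]
force: [0.2, -0.3, -2.8]
grip_width: 0.0594
```

Request:
{"api": "send_rows", "payload": {"series": [[0,0,0,0,0.0015,0,-1],[0,0,0,0,0.0015,0,-1],[0,0,0,0,0.0015,0,-1]]}}

```text
time_s: 22.15
ee_pos: [0.5585, 0.3502, 0.0561]
eef_rot: [-3.139, 0.001, 1.571]
force: [-6.8, -1.0, 1.4]
grip_width: 0.0598
```

Contact with the rail. I release and move to tin 2 at (0.445, -0.087).

Request:
{"api": "send_rows", "payload": {"series": [[0,0,0,0,-0.0008,0,-1],[0,0,0,0,-0.0008,0.0012,-1],[0,0,0,0,-0.0008,0.0012,1],[0,0,0,0,-0.0008,0.0012,1],[0,0,0,0,-0.0008,0.0012,1],[0,0,0,0,-0.0008,0.0012,1],[0,0,0,0,-0.0008,0.0012,1]]}}

```text
time_s: 22.85
ee_pos: [0.5589, 0.3501, 0.0549]
eef_rot: [3.141, -0.0, 1.571]
force: [-0.0, 0.3, 0.5]
grip_width: 0.0931
```

Request:
{"api": "send_rows", "payload": {"series": [[0,0,0,0,0,-0.05,1],[0,0,0,0,0,-0.1,1],[0,0,0,0,0,-0.104,1]]}}

```text
time_s: 23.15
ee_pos: [0.5608, 0.3512, 0.1662]
eef_rot: [3.132, -0.005, 1.571]
force: [-0.9, -1.2, 0.5]
grip_width: 0.094
```

Request:
{"api": "send_rows", "payload": {"series": [[0,0,0,-0.048,-0.012,0,1],[0,0,0,-0.096,-0.025,0,1],[0,0,0,-0.144,-0.038,0,1],[0,0,0,-0.192,-0.05,0,1],[0,0,0,-0.24,-0.062,0,1],[0,0,0,-0.288,-0.075,0,1],[0,0,0,-0.336,-0.087,0,1],[0,0,0,-0.384,-0.1,0,1]]}}

```text
time_s: 23.95
ee_pos: [0.4579, -0.0356, 0.1589]
eef_rot: [3.141, 0.0, 1.571]
force: [0.6, -1.0, -0.3]
grip_width: 0.0941
```

```bash
python3 w.py 4; python3 - <<'E'
from h import *
from meas import tins
c=cam('top'); save(c,'top4.png'); P=cloud(c)
[print(*o) for o in tins(c,P,0)]
E
```

```text
t 24.15 pos [ 0.4587 -0.0346  0.1589] rpy [ 3.1411 -0.      1.5683] w 0.09366794604319505 F [ 0.988 -0.34   0.696] sd [0. 0. 0.] tau [-43.036 -31.774] [0.16  0.641]
[378. 139.] 41 [ 0.6873 -0.4516  0.0619] [ 0.6859 -0.4523  0.0472] 0.0617 [66. 57. 50.]
[263. 156.] 168 [ 0.6125 -0.0594  0.0653] [ 0.6079 -0.0585  0.0297] 0.0653 [93. 75. 57.]
[380. 167.] 42 [ 0.5896 -0.4563  0.061 ] [ 0.5907 -0.455   0.0417] 0.0608 [42. 38. 35.]
[118. 169.] 182 [0.5538 0.4263 0.0657] [0.5551 0.4289 0.0312] 0.0663 [83. 70. 58.]
[141. 169.] 183 [0.5557 0.3498 0.0658] [0.5564 0.3496 0.0307] 0.0664 [83. 70. 57.]
[277. 207.] 35 [ 0.4411 -0.1094  0.0601] [ 0.4413 -0.1075  0.0201] 0.0595 [91. 73. 53.]
[303. 215.] 250 [ 0.4184 -0.1967  0.0602] [ 0.4182 -0.1971  0.0304] 0.0604 [60. 49. 39.]
[116. 229.] 258 [0.3507 0.4201 0.0601] [0.3518 0.4211 0.0304] 0.0597 [ 80. 153. 140.]
[350. 235.] 60 [ 0.3563 -0.3542  0.0617] [ 0.3532 -0.3347  0.0358] 0.0621 [37. 30. 29.]
[144. 265.] 262 [0.2365 0.3182 0.0603] [0.2368 0.319  0.0299] 0.0601 [ 77. 151. 138.]
[ 94. 326.] 51 [0.0401 0.466  0.0614] [0.0326 0.4853 0.0418] 0.0622 [72. 73. 74.]
```

Request:
{"api": "send_rows", "payload": {"series": [[0,0,0,-0.04,-0.01,0,1],[0,0,0,-0.0525,-0.0135,0,1],[0,0,0,-0.0525,-0.0135,0,1],[0,0,0,-0.0525,-0.0135,0,1]]}}

```text
time_s: 24.6
ee_pos: [0.4455, -0.0854, 0.1588]
eef_rot: [3.142, -0.0, 1.571]
force: [1.0, 0.1, -0.4]
grip_width: 0.0936
```

```bash
python3 w.py 20
```

```text
t 25.6 pos [ 0.4452 -0.0864  0.1589] rpy [3.1416 0.     1.5707] w 0.0938651635568638 F [0.123 0.141 0.134] sd [0.54  0.529 0.436] tau [-41.56  -32.168] [0.001 0.   ]
```

Request:
{"api": "send_rows", "payload": {"series": [[0,0,0,0,0,0.05,1],[0,0,0,0,0,0.09,1],[0,0,0,0,0,0.113,1],[0,0,0,0,0,0.113,-1],[0,0,0,0,0,0.113,-1],[0,0,0,0,0,0.113,-1],[0,0,0,0,0,0.113,-1],[0,0,0,0,0,0.113,-1]]}}

```text
time_s: 26.4
ee_pos: [0.4459, -0.0866, 0.0469]
eef_rot: [3.139, 0.001, 1.571]
force: [-1.5, -0.2, 8.3]
grip_width: 0.0595
```

Request:
{"api": "send_rows", "payload": {"series": [[0,0,0,0,0,0,-1],[0,0,0,0,0,0,-1],[0,0,0,0,0,-0.03,-1],[0,0,0,0,0,-0.07,-1],[0,0,0,0,0,-0.113,-1],[0,0,0,0,0,-0.113,-1],[0,0,0,0,0,-0.113,-1]]}}

```text
time_s: 27.1
ee_pos: [0.4451, -0.0864, 0.159]
eef_rot: [3.141, 0.0, 1.571]
force: [-1.5, 0.0, -4.5]
grip_width: 0.0597
```

```bash
python3 w.py 24
```

```text
t 28.3 pos [ 0.4452 -0.0864  0.1588] rpy [-3.1416  0.      1.5708] w 0.0597023277660788 F [ 2.400e-02 -3.000e-03 -3.086e+00] sd [0.471 0.49  0.351] tau [-42.924 -33.335] [0.004 0.001]
```

Tin 2 weighs about 310–320 g, so it goes in the rack at y = 0.272.

Request:
{"api": "send_rows", "payload": {"series": [[0,0,0,0.045,0.0128,0,-1],[0,0,0,0.09,0.0256,0,-1],[0,0,0,0.135,0.0384,0,-1],[0,0,0,0.18,0.0512,0,-1],[0,0,0,0.225,0.064,0,-1],[0,0,0,0.27,0.0768,0,-1],[0,0,0,0.315,0.09,0,-1],[0,0,0,0.3585,0.102,0,-1]]}}

```text
time_s: 29.1
ee_pos: [0.5474, 0.2742, 0.1587]
eef_rot: [-3.141, 0.0, 1.571]
force: [0.6, -0.4, -2.4]
grip_width: 0.0594
```

Request:
{"api": "send_rows", "payload": {"series": [[0,0,0,0,0,0,-1],[0,0,0,0,0,0.04,-1],[0,0,0,0,0,0.08,-1],[0,0,0,0,0,0.1,-1],[0,0,0,0,0,0.1028,-1],[0,0,0,0,0.003,0.1028,-1],[0,0,0,0,0.006,0.1028,-1],[0,0,0,0,0.009,0.1028,-1]]}}

```text
time_s: 29.9
ee_pos: [0.557, 0.2721, 0.0572]
eef_rot: [3.14, -0.001, 1.571]
force: [-0.7, 0.4, -2.9]
grip_width: 0.0595
```

Request:
{"api": "send_rows", "payload": {"series": [[0,0,0,0,0.002,0,-1],[0,0,0,0,0.002,0,-1],[0,0,0,0,0.002,0,-1]]}}

```text
time_s: 30.2
ee_pos: [0.5583, 0.2721, 0.0562]
eef_rot: [3.141, -0.0, 1.571]
force: [-0.4, -1.0, -3.4]
grip_width: 0.0598
```

Request:
{"api": "send_rows", "payload": {"series": [[0,0,0,0,0.0015,0,-1],[0,0,0,0,0.0015,0,-1],[0,0,0,0,0.0015,0,-1]]}}

```text
time_s: 30.5
ee_pos: [0.5588, 0.2721, 0.0561]
eef_rot: [-3.139, 0.0, 1.571]
force: [-7.5, -0.5, 3.4]
grip_width: 0.0597
```

Request:
{"api": "send_rows", "payload": {"series": [[0,0,0,0,-0.0008,0,-1],[0,0,0,0,-0.0008,0.0012,-1],[0,0,0,0,-0.0008,0.0012,1],[0,0,0,0,-0.0008,0.0012,1],[0,0,0,0,-0.0008,0.0012,1],[0,0,0,0,-0.0008,0.0012,1],[0,0,0,0,-0.0008,0.0012,1]]}}

```text
time_s: 31.2
ee_pos: [0.559, 0.2721, 0.0549]
eef_rot: [3.141, -0.0, 1.571]
force: [-0.3, -0.4, 0.1]
grip_width: 0.0933
```

Request:
{"api": "send_rows", "payload": {"series": [[0,0,0,0,0,-0.05,1],[0,0,0,0,0,-0.1,1],[0,0,0,0,0,-0.104,1]]}}

```text
time_s: 31.5
ee_pos: [0.5611, 0.273, 0.1658]
eef_rot: [3.132, -0.004, 1.571]
force: [-0.2, 0.4, 0.0]
grip_width: 0.094
```

Request:
{"api": "send_rows", "payload": {"series": [[0,0,0,-0.047,-0.014,0,1],[0,0,0,-0.094,-0.028,0,1],[0,0,0,-0.141,-0.042,0,1],[0,0,0,-0.188,-0.056,0,1],[0,0,0,-0.235,-0.07,0,1],[0,0,0,-0.282,-0.084,0,1],[0,0,0,-0.329,-0.098,0,1],[0,0,0,-0.376,-0.112,0,1]]}}

```text
time_s: 32.3
ee_pos: [0.446, -0.1056, 0.1589]
eef_rot: [3.141, 0.0, 1.571]
force: [1.3, -0.6, 0.3]
grip_width: 0.094
```

```bash
python3 w.py 6
```

```text
t 32.6 pos [ 0.4471 -0.1032  0.1588] rpy [ 3.1415e+00 -1.0000e-04  1.5715e+00] w 0.0941466220282347 F [ 0.103  0.329 -0.576] sd [0.156 0.28  0.144] tau [-42.732 -31.859] [0.466 0.303]
```

Request:
{"api": "send_rows", "payload": {"series": [[0,0,0,-0.045,-0.014,0,1],[0,0,0,-0.0935,-0.028,0,1],[0,0,0,-0.0935,-0.028,0,1],[0,0,0,-0.0935,-0.028,0,1],[0,0,0,-0.0935,-0.028,0,1]]}}

```text
time_s: 33.1
ee_pos: [0.4194, -0.196, 0.1587]
eef_rot: [-3.141, -0.0, 1.573]
force: [-0.8, 0.1, -1.5]
grip_width: 0.0941
```

```bash
python3 w.py 20
```

```text
t 34.1 pos [ 0.4189 -0.1974  0.1589] rpy [3.1416 0.     1.5707] w 0.09407899414367413 F [0.084 0.021 0.044] sd [0.496 0.61  0.521] tau [-42.865 -32.225] [0.002 0.   ]
```

Request:
{"api": "send_rows", "payload": {"series": [[0,0,0,0,0,0.05,1],[0,0,0,0,0,0.09,1],[0,0,0,0,0,0.113,1],[0,0,0,0,0,0.113,-1],[0,0,0,0,0,0.113,-1],[0,0,0,0,0,0.113,-1],[0,0,0,0,0,0.113,-1],[0,0,0,0,0,0.113,-1]]}}

```text
time_s: 34.9
ee_pos: [0.4195, -0.1977, 0.047]
eef_rot: [3.14, 0.001, 1.571]
force: [0.3, 0.5, 8.3]
grip_width: 0.0596
```

Request:
{"api": "send_rows", "payload": {"series": [[0,0,0,0,0,0,-1],[0,0,0,0,0,0,-1],[0,0,0,0,0,-0.03,-1],[0,0,0,0,0,-0.07,-1],[0,0,0,0,0,-0.113,-1],[0,0,0,0,0,-0.113,-1],[0,0,0,0,0,-0.113,-1]]}}

```text
time_s: 35.6
ee_pos: [0.4188, -0.1974, 0.159]
eef_rot: [3.141, 0.001, 1.571]
force: [-0.9, -0.1, -4.7]
grip_width: 0.0599
```

```bash
python3 w.py 24;  python3 - <<'E'
from h import *
from trk import rects
c=cam('scene'); save(c,'scene3.png'); rects(c,cloud(c))
E
```

```text
t 36.8 pos [ 0.4189 -0.1974  0.1589] rpy [-3.1416  0.      1.5707] w 0.059416427546537594 F [ 0.134  0.141 -3.654] sd [0.451 0.499 0.449] tau [-44.54  -33.633] [0.005 0.001]
[217.   4.] 67 c [-0.4118 -0.759 ] size [0.124 0.023] ang 87.0 z [0.0143 0.0216 0.0282] [96. 79. 55.]
[59. 37.] 406 c [ 0.142  -1.2711] size [0.2064 0.5497] ang 66.18 z [0.0139 0.0209 0.0286] [83. 52. 28.]
[198.  34.] 133 c [-0.1622 -0.7199] size [0.0892 0.166 ] ang 39.74 z [0.015  0.0225 0.0283] [104. 103. 103.]
[153.  66.] 1938 c [ 0.122  -0.7583] size [0.3116 0.2038] ang 11.48 z [0.0147 0.0186 0.0228] [128.  81.  45.]
[411.  62.] 155 c [-0.4115  0.2339] size [0.0186 0.1958] ang 1.08 z [0.0145 0.021  0.0283] [102.  86.  60.]
[272.  58.] 62 c [-0.1546 -0.3149] size [0.0354 0.0894] ang 25.42 z [0.0128 0.0157 0.0278] [44. 43. 43.]
[483.  84.] 154 c [-0.4149  0.5435] size [0.1616 0.0219] ang 89.98 z [0.0145 0.0214 0.0291] [105.  90.  66.]
[319. 115.] 530 c [0.0517 0.0003] size [0.1535 0.2434] ang 0.16 z [0.0127 0.0158 0.0249] [46. 46. 31.]
[434. 105.] 104 c [-0.2065  0.4016] size [0.0536 0.1093] ang 4.74 z [0.0137 0.0215 0.0285] [115. 108. 101.]
[202. 137.] 193 c [ 0.3813 -0.3325] size [0.091  0.1276] ang 7.16 z [0.0125 0.0142 0.0185] [26. 19. 17.]
[112. 172.] 390 c [ 0.7047 -0.5471] size [0.2254 0.4509] ang 43.64 z [0.0139 0.021  0.0283] [46. 45. 45.]
[440. 157.] 115 c [0.0559 0.4874] size [0.0942 0.0469] ang 64.54 z [0.0152 0.0213 0.0262] [60. 58. 57.]
[209. 207.] 996 c [ 0.6393 -0.1424] size [0.3438 0.2439] ang 88.65 z [0.0144 0.0208 0.0249] [157. 118.  78.]
[343. 241.] 1057 c [0.5408 0.2971] size [0.1245 0.3506] ang 0.44 z [0.0136 0.0194 0.0258] [72. 48. 30.]
[289. 277.] 1124 c [0.7444 0.2135] size [0.144  0.1399] ang 24.53 z [0.0127 0.0157 0.0237] [78. 51. 29.]
```

View pics/scene3.png

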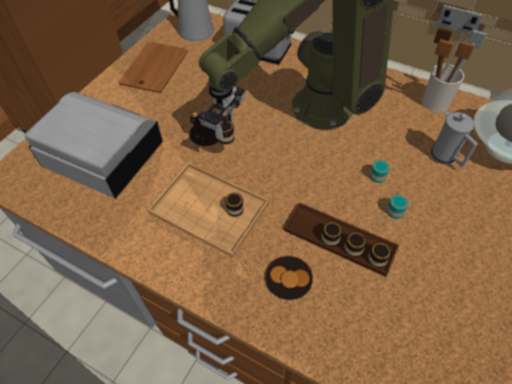

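Tin 1 is about 370 g, so it goes in the rack. The picture shows three tins in the rack at (331,232), (355,243) and (380,253), and one in the tray at (234,204). The tray is still in place.

Request:
{"api": "send_rows", "payload": {"series": [[0,0,0,0.046,0.015,0,-1],[0,0,0,0.092,0.03,0,-1],[0,0,0,0.138,0.045,0,-1],[0,0,0,0.184,0.06,0,-1],[0,0,0,0.23,0.075,0,-1],[0,0,0,0.276,0.09,0,-1],[0,0,0,0.322,0.105,0,-1],[0,0,0,0.368,0.12,0,-1]]}}

```text
time_s: 37.65
ee_pos: [0.5392, 0.1727, 0.1589]
eef_rot: [3.141, 0.0, 1.571]
force: [1.2, -1.1, -3.5]
grip_width: 0.0597
```

```bash
python3 w.py 6
```

```text
t 37.95 pos [0.5387 0.1698 0.1587] rpy [-3.1411e+00  3.0000e-04  1.5702e+00] w 0.05971049718771685 F [-0.259 -0.611 -3.444] sd [0.423 0.538 0.123] tau [-58.314 -35.207] [0.741 2.5  ]
```

Request:
{"api": "send_rows", "payload": {"series": [[0,0,0,0.0255,0.0083,0,-1],[0,0,0,0.0255,0.0083,0.04,-1],[0,0,0,0.0255,0.0083,0.08,-1],[0,0,0,0.0255,0.0083,0.1,-1],[0,0,0,0.0255,0.0083,0.1028,-1],[0,0,0,0.0255,0.0113,0.1028,-1],[0,0,0,0.0255,0.0143,0.1028,-1],[0,0,0,0.0255,0.0173,0.1028,-1]]}}

```text
time_s: 38.75
ee_pos: [0.5571, 0.1959, 0.0572]
eef_rot: [3.14, -0.0, 1.57]
force: [-0.6, -0.2, -3.1]
grip_width: 0.06
```

Request:
{"api": "send_rows", "payload": {"series": [[0,0,0,0,0.002,0,-1],[0,0,0,0,0.002,0,-1],[0,0,0,0,0.002,0,-1]]}}

```text
time_s: 39.05
ee_pos: [0.5582, 0.1961, 0.0561]
eef_rot: [3.141, 0.0, 1.571]
force: [-0.1, -0.3, -4.2]
grip_width: 0.0596
```

Request:
{"api": "send_rows", "payload": {"series": [[0,0,0,0,0.0015,0,-1],[0,0,0,0,0.0015,0,-1],[0,0,0,0,0.0015,0,-1]]}}

```text
time_s: 39.35
ee_pos: [0.5591, 0.1961, 0.056]
eef_rot: [-3.14, 0.0, 1.571]
force: [-5.8, -0.6, -0.0]
grip_width: 0.0599
```

Request:
{"api": "send_rows", "payload": {"series": [[0,0,0,0,-0.0008,0,-1],[0,0,0,0,-0.0008,0.0012,-1],[0,0,0,0,-0.0008,0.0012,1],[0,0,0,0,-0.0008,0.0012,1],[0,0,0,0,-0.0008,0.0012,1],[0,0,0,0,-0.0008,0.0012,1],[0,0,0,0,-0.0008,0.0012,1]]}}

```text
time_s: 40.05
ee_pos: [0.559, 0.1961, 0.055]
eef_rot: [3.141, -0.0, 1.571]
force: [0.2, -0.2, -0.3]
grip_width: 0.093
```

Request:
{"api": "send_rows", "payload": {"series": [[0,0,0,0,0,-0.05,1],[0,0,0,0,0,-0.1,1],[0,0,0,0,0,-0.15,1],[0,0,0,0,-0.05,-0.15,1],[0,0,0,0,-0.1,-0.15,1],[0,0,0,0,-0.15,-0.15,1],[0,0,0,0,-0.19,-0.15,-1],[0,0,0,0,-0.19,-0.15,-1]]}}

```text
time_s: 40.85
ee_pos: [0.3657, 0.1961, 0.2052]
eef_rot: [3.141, -0.0, 1.572]
force: [1.1, -0.0, 0.1]
grip_width: 0.0817
```

```bash
python3 w.py 8; cat > look.py <<'E'
from h import *
import meas, sys
def rows(c,P,n):
    m=((P[...,2]>0.0545)&(P[...,2]<0.078)&(P[...,0]>0.3)&(P[...,1]>-0.4)&(c['z_map']>0)).astype(np.uint8)
    k,l,s,ce=cv2.connectedComponentsWithStats(m)
    for i in range(1,k):
        if s[i,4]>60:
            Q=P[l==i]; (x,y),r=cv2.minEnclosingCircle(Q[:,:2].astype(np.float32)); print(n,'tin',ce[i].round(),np.round([x,y,r],4),np.percentile(Q[:,2],[50,90]).round(4))
    m=((P[...,2]>0.012)&(P[...,2]<0.030)&(P[...,0]>0.48)&(c['z_map']>0)&(P[...,1]<0.12)&(P[...,1]>-0.445)).astype(np.uint8)
    k,l,s,ce=cv2.connectedComponentsWithStats(m)
    # tray walls: reject pieces on the bin
    Q=P[m>0]
    r=cv2.minAreaRect(Q[:,:2].astype(np.float32)); print(n,'tray c',np.round(r[0],4),np.round(r[1],4),round(r[2],2))
t=sys.argv[1]
for n in('scene','top'):
    c=cam(n); save(c,f'{n}{t}.png'); np.savez(f'{n}{t}.npz',**c); rows(c,cloud(c),n)
E
python3 look.py 5
python3 - <<'E'
from h import *
for n in('scene','top'):
    c=dict(np.load(n+'5.npz')); P=cloud(c)
    m=(P[...,0]>0.3)&(P[...,0]<1)&(P[...,1]<-0.4)&(P[...,1]>-0.85)&(P[...,2]>0.03)
    Q=P[m]; print(n,len(Q),np.percentile(Q,[0.5,1,5,95,99,99.5],axis=0).round(3).tolist())
    # end face: points z 0.03..0.14 with small depth in y
    for lo,hi in((0.03,0.06),(0.06,0.09),(0.09,0.12)):
        k=(Q[:,2]>lo)&(Q[:,2]<hi); q=Q[k]
        # for each x bin, max y
        xb=np.arange(0.48,0.82,0.02); ys=[np.percentile(q[(q[:,0]>=x)&(q[:,0]<x+.02),1],80).round(4) if ((q[:,0]>=x)&(q[:,0]<x+.02)).sum()>3 else None for x in xb]; print(lo,list(zip(xb.round(2),ys)))
    k=Q[:,2]>0.08; r=cv2.minAreaRect(Q[k][:,:2].astype(np.float32)); print(r)
E
```

```text
t 41.25 pos [0.3694 0.196  0.2045] rpy [-3.1410e+00  3.0000e-04  1.5701e+00] w 0.04931972849392506 F [0.604 0.281 0.438] sd [0.404 0.345 0.56 ] tau [-36.058 -33.803] [0.458 0.37 ]
scene tin [203. 117.] [ 0.346  -0.3535  0.0481] [0.0683 0.0766]
scene tin [206. 128.] [ 0.3634 -0.3268  0.0366] [0.0664 0.0767]
scene tin [234. 200.] [ 0.6078 -0.0599  0.0323] [0.0662 0.0693]
scene tin [399. 202.] [0.3558 0.4221 0.0315] [0.06   0.0633]
scene tin [310. 220.] [0.5604 0.1958 0.0308] [0.0682 0.0712]
scene tin [332. 230.] [0.5609 0.2706 0.0308] [0.0682 0.0713]
scene tin [356. 240.] [0.5607 0.3496 0.0301] [0.068  0.0711]
scene tin [381. 251.] [0.56   0.4275 0.0314] [0.0681 0.0711]
scene tray c [ 0.6394 -0.1432] [0.3448 0.2453] 88.92
top tin [262. 159.] [ 0.6035 -0.0579  0.0304] [0.0658 0.0706]
top tin [117. 168.] [0.555  0.429  0.0309] [0.0676 0.0719]
top tin [141. 169.] [0.5558 0.3501 0.0307] [0.0677 0.0722]
top tin [164. 169.] [0.5567 0.2711 0.0307] [0.0674 0.0721]
top tin [186. 170.] [0.5559 0.1967 0.031 ] [0.0677 0.0723]
top tin [116. 229.] [0.3512 0.4212 0.0301] [0.0601 0.0653]
top tin [350.
[... 3903 characters left out ...]
(0.5), np.float64(-0.4592)), (np.float64(0.52), np.float64(-0.4586)), (np.float64(0.54), np.float64(-0.4576)), (np.float64(0.56), np.float64(-0.4567)), (np.float64(0.58), np.float64(-0.4555)), (np.float64(0.6), np.float64(-0.4547)), (np.float64(0.62), np.float64(-0.4531)), (np.float64(0.64), np.float64(-0.4526)), (np.float64(0.66), np.float64(-0.4524)), (np.float64(0.68), np.float64(-0.4506)), (np.float64(0.7), np.float64(-0.4496)), (np.float64(0.72), np.float64(-0.4489)), (np.float64(0.74), np.float64(-0.4481)), (np.float64(0.76), None), (np.float64(0.78), None), (np.float64(0.8), None)]
((0.6043596863746643, -0.624302089214325), (0.3247961401939392, 0.3432339131832123), 2.5886807441711426)
```

View pics/top5.png

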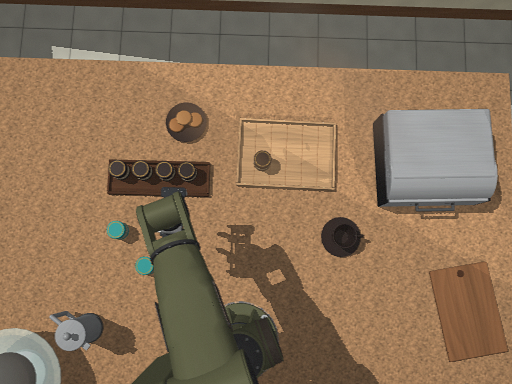

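View pics/scene5.png

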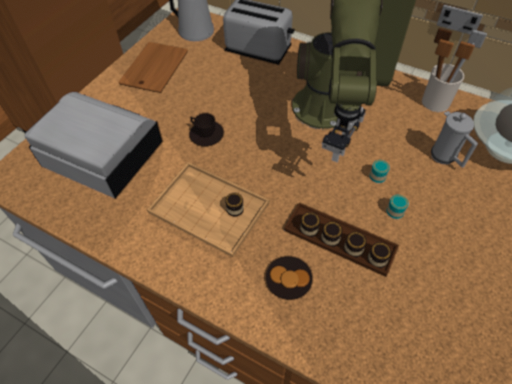

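All five tins are in place. The rack tins' axes are at x ≈ 0.558 ± 0.002, touching the rail, with tops at 0.068. The tray tin's top is at 0.066.

The bin's end face runs from y = -0.4606 at x = 0.49 to -0.448 at x = 0.75, which is a yaw of about +2.8°. The tray's yaw is about -1.1°. I will push with both open fingers set square to the bin, so the tray turns as it slides.

Request:
{"api": "send_rows", "payload": {"series": [[0,0,-2.8,-0.02,0.045,0,1],[0,0,-2.8,-0.04,0.09,0,1],[0,0,-2.8,-0.06,0.135,0,1],[0,0,-2.8,-0.08,0.18,0,1],[0,0,-2.8,-0.1,0.225,0,1],[0,0,-2.8,-0.121,0.273,0,1],[0,0,-2.8,-0.121,0.273,0,1],[0,0,-2.8,-0.121,0.273,0,1]]}}

```text
time_s: 42.15
ee_pos: [0.6421, 0.0745, 0.2034]
eef_rot: [-3.14, -0.0, 1.618]
force: [-0.3, -0.0, 0.2]
grip_width: 0.0934
```

```bash
python3 w.py 8; python3 look.py 6
```

```text
t 42.55 pos [0.6416 0.0755 0.2055] rpy [3.1408 0.     1.6202] w 0.09418006570483896 F [-0.011  0.189  0.208] sd [0.224 0.45  0.487] tau [-65.853 -35.759] [0.539 0.048]
scene tin [204. 117.] [ 0.3471 -0.3417  0.0384] [0.0677 0.0769]
scene tin [206. 128.] [ 0.3656 -0.324   0.0362] [0.0662 0.0762]
scene tin [233. 200.] [ 0.6073 -0.0568  0.0314] [0.0659 0.0699]
scene tin [399. 202.] [0.3554 0.4204 0.0318] [0.06   0.0635]
scene tin [310. 220.] [0.5607 0.1967 0.0309] [0.068  0.0714]
scene tin [332. 230.] [0.5598 0.271  0.0307] [0.0681 0.0711]
scene tin [356. 240.] [0.5602 0.3493 0.0309] [0.0681 0.0709]
scene tin [381. 251.] [0.5603 0.4276 0.0308] [0.0681 0.0713]
scene tray c [ 0.6399 -0.1421] [0.3434 0.2429] 88.54
top tin [262. 159.] [ 0.6041 -0.0563  0.0308] [0.0659 0.0715]
top tin [117. 168.] [0.5553 0.4293 0.0311] [0.0676 0.0724]
top tin [141. 169.] [0.5568 0.3504 0.0303] [0.0675 0.072 ]
top tin [164. 169.] [0.5564 0.2715 0.0305] [0.0677 0.0726]
top tin [185. 170.] [0.5569 0.1979 0.0298] [0.068  0.0731]
top tin [116. 229.] [0.3511 0.4205 0.0299] [0.0599 0.0644]
top tin [353. 237.] [ 0.3409 -0.356   0.0407] [0.0699 0.0759]
top tray c [ 0.6789 -0.1939] [0.4958 0.3498] 85.26
```

View pics/scene6.png

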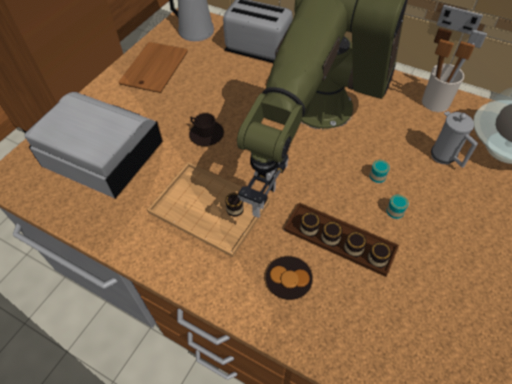

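Nothing has changed; the gripper stands just beyond the tray's near end, gap about 4 cm. I lower the fingers.

Request:
{"api": "send_rows", "payload": {"series": [[0,0,0,0,0,0.04,1],[0,0,0,0,0,0.08,1],[0,0,0,0,0,0.12,1],[0,0,0,0,0,0.15,1],[0,0,0,0,0,0.17,1],[0,0,0,0,0,0.179,1],[0,0,0,0,0,0.179,1],[0,0,0,0,0,0.179,1]]}}

```text
time_s: 43.45
ee_pos: [0.6425, 0.0751, 0.0271]
eef_rot: [3.14, -0.0, 1.62]
force: [0.2, -0.0, 0.0]
grip_width: 0.0943
```

Request:
{"api": "send_rows", "payload": {"series": [[0,0,0,-0.01,0,0,1],[0,0,0,-0.02,0,0,1],[0,0,0,-0.028,0,0,1],[0,0,0,-0.034,0,0,1],[0,0,0,-0.04,0,0,1],[0,0,0,-0.045,0,0,1],[0,0,0,-0.05,0,0,1],[0,0,0,-0.055,0,0,1]]}}

```text
time_s: 44.25
ee_pos: [0.6446, 0.0206, 0.0263]
eef_rot: [3.142, -0.001, 1.619]
force: [-2.1, 7.0, 3.7]
grip_width: 0.0938
```

```bash
python3 w.py 8; python3 look.py 7
```

```text
t 44.65 pos [0.6446 0.0201 0.0259] rpy [3.1414e+00 2.0000e-04 1.6197e+00] w 0.09410605284240521 F [0.026 1.312 1.189] sd [0.404 0.158 0.65 ] tau [-69.535 -30.035] [0.158 0.025]
scene tin [203. 117.] [ 0.3446 -0.3514  0.0496] [0.0686 0.0757]
scene tin [206. 128.] [ 0.3653 -0.3247  0.0366] [0.0672 0.0759]
scene tin [227. 198.] [ 0.6101 -0.0792  0.0314] [0.0668 0.0693]
scene tin [399. 202.] [0.3557 0.4242 0.0328] [0.0601 0.0631]
scene tin [310. 220.] [0.5609 0.1968 0.0312] [0.068  0.0713]
scene tin [332. 230.] [0.5601 0.2717 0.0321] [0.068  0.0711]
scene tin [356. 240.] [0.5603 0.3499 0.0308] [0.068  0.0714]
scene tin [381. 251.] [0.5605 0.4281 0.0309] [0.0678 0.0711]
scene tray c [ 0.6449 -0.152 ] [0.3677 0.2434] 89.7
top tin [269. 158.] [ 0.6059 -0.0792  0.0301] [0.0657 0.0699]
top tin [117. 168.] [0.556  0.4288 0.0306] [0.0674 0.0711]
top tin [141. 169.] [0.5569 0.3491 0.0309] [0.0678 0.073 ]
top tin [164. 169.] [0.5564 0.2723 0.0311] [0.0677 0.0727]
top tin [186. 170.] [0.5565 0.1976 0.0307] [0.0678 0.0733]
top tin [116. 229.] [0.3518 0.421  0.0297] [0.0601 0.0643]
top tin [350. 234.] [ 0.3538 -0.3349  0.0395] [0.0682 0.0761]
top tray c [ 0.7172 -0.1695] [0.5523 0.4236] 85.15
```

View pics/scene7.png

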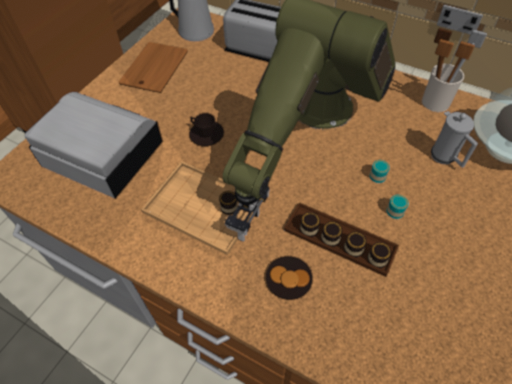

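The tray has slid about 22 mm, and the tin rides along at scene (227,198). I keep pushing along the bin's normal.

Request:
{"api": "send_rows", "payload": {"series": [[0,0,0,-0.006,0,0,1],[0,0,0,-0.014,0,0,1],[0,0,0,-0.022,0,0,1],[0,0,0,-0.03,0,0,1],[0,0,0,-0.038,0,0,1],[0,0,0,-0.045,0,0,1],[0,0,0,-0.05,0,0,1],[0,0,0,-0.055,0,0,1]]}}

```text
time_s: 45.55
ee_pos: [0.6471, -0.0344, 0.0258]
eef_rot: [-3.141, -0.001, 1.62]
force: [-0.5, 5.9, 1.8]
grip_width: 0.0938
```

Request:
{"api": "send_rows", "payload": {"series": [[0,0,0,-0.006,0,0,1],[0,0,0,-0.013,0,0,1],[0,0,0,-0.02,0,0,1],[0,0,0,-0.026,0,0,1],[0,0,0,-0.032,0,0,1],[0,0,0,-0.037,0,0,1],[0,0,0,-0.041,0,0,1],[0,0,0,-0.044,0,0,1]]}}

```text
time_s: 46.35
ee_pos: [0.6493, -0.0783, 0.0258]
eef_rot: [-3.141, -0.001, 1.62]
force: [-0.5, 6.6, 2.5]
grip_width: 0.0941
```

```bash
python3 w.py 5; python3 look.py 8; python3 - <<'E'
from h import *
c=dict(np.load('scene8.npz'))
k=cv2.resize(c['pixels'],None,fx=3,fy=3,interpolation=cv2.INTER_CUBIC)[330:780,150:900]
cv2.imwrite('pics/crop8.png',k[...,::-1])
E
```

```text
t 46.6 pos [ 0.6493 -0.0787  0.0258] rpy [-3.1414  0.      1.6198] w 0.09380727838947621 F [-0.019  2.014  1.634] sd [0.111 0.005 0.154] tau [-70.629 -30.727] [0.099 0.076]
scene tin [203. 117.] [ 0.3469 -0.3526  0.0476] [0.0671 0.0764]
scene tin [205. 128.] [ 0.3648 -0.3253  0.0367] [0.0678 0.0758]
scene tin [201. 189.] [ 0.6199 -0.1782  0.0317] [0.0663 0.0696]
scene tin [399. 202.] [0.3554 0.4202 0.0313] [0.0599 0.0633]
scene tin [310. 220.] [0.5608 0.1963 0.0312] [0.0681 0.0716]
scene tin [332. 230.] [0.5614 0.27   0.0312] [0.0682 0.0713]
scene tin [356. 241.] [0.5605 0.3525 0.0319] [0.0677 0.0713]
scene tin [381. 251.] [0.5605 0.428  0.0311] [0.0683 0.0712]
scene tray c [ 0.6566 -0.2584] [0.2461 0.377 ] 2.55
top tin [298. 157.] [ 0.614  -0.1771  0.0304] [0.0663 0.0705]
top tin [117. 168.] [0.5552 0.4285 0.0305] [0.0679 0.0724]
top tin [141. 169.] [0.5563 0.3501 0.0308] [0.0676 0.0725]
top tin [164. 169.] [0.5574 0.2716 0.0307] [0.0674 0.0727]
top tin [187. 170.] [0.5566 0.1969 0.0303] [0.0672 0.0716]
top tin [116. 229.] [0.3516 0.4209 0.0298] [0.0602 0.0649]
top tin [352. 235.] [ 0.3515 -0.3509  0.0452] [0.0694 0.0769]
top tray c [ 0.7282 -0.1565] [0.4107 0.5392] 3.95
```

View pics/crop8.png

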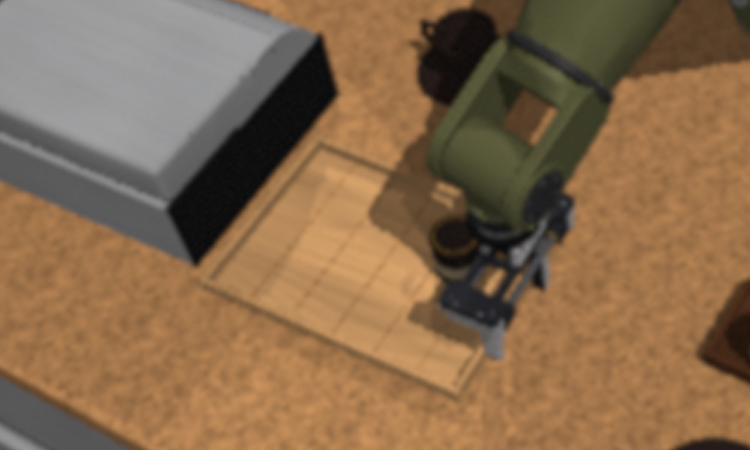

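The tray is now square to the bin (yaw about 2.6°), with a gap of about 2 cm left. I push slowly until contact.

Request:
{"api": "send_rows", "payload": {"series": [[0,0,0,-0.003,0,0,1],[0,0,0,-0.006,0,0,1],[0,0,0,-0.009,0,0,1],[0,0,0,-0.011,0,0,1],[0,0,0,-0.013,0,0,1],[0,0,0,-0.015,0,0,1],[0,0,0,-0.016,0,0,1],[0,0,0,-0.017,0,0,1]]}}

```text
time_s: 47.5
ee_pos: [0.6502, -0.0952, 0.0258]
eef_rot: [-3.141, -0.001, 1.62]
force: [-0.7, 6.2, 1.5]
grip_width: 0.0942
```

Request:
{"api": "send_rows", "payload": {"series": [[0,0,0,-0.001,0,0,1],[0,0,0,-0.002,0,0,1]]}}

```text
time_s: 47.7
ee_pos: [0.6503, -0.0972, 0.0258]
eef_rot: [-3.141, -0.001, 1.62]
force: [0.1, 5.6, 0.7]
grip_width: 0.0937
```

Request:
{"api": "send_rows", "payload": {"series": [[0,0,0,-0.001,0,0,1],[0,0,0,-0.002,0,0,1]]}}

```text
time_s: 47.9
ee_pos: [0.6504, -0.0992, 0.0258]
eef_rot: [-3.141, -0.001, 1.62]
force: [-0.9, 5.5, 1.9]
grip_width: 0.094
```

```bash
python3 w.py 4; python3 look.py 9 | grep -v tin
```

```text
t 48.1 pos [ 0.6504 -0.0994  0.0258] rpy [-3.1415e+00 -4.0000e-04  1.6198e+00] w 0.09394119336310958 F [0.249 5.572 0.886] sd [0. 0. 0.] tau [-71.319 -31.038] [0.022 0.024]
scene tray c [ 0.6592 -0.2687] [0.2444 0.3594] 1.93
top tray c [ 0.6935 -0.2622] [0.4611 0.4002] 60.08
```

Request:
{"api": "send_rows", "payload": {"series": [[0,0,0,-0.001,0,0,1],[0,0,0,-0.0015,0,0,1],[0,0,0,-0.0015,0,0,1]]}}

```text
time_s: 48.5
ee_pos: [0.6505, -0.1009, 0.0258]
eef_rot: [-3.141, -0.0, 1.62]
force: [0.2, 5.5, 1.0]
grip_width: 0.0942
```

Request:
{"api": "send_rows", "payload": {"series": [[0,0,0,-0.001,0,0,1],[0,0,0,-0.0015,0,0,1],[0,0,0,-0.0015,0,0,1]]}}

```text
time_s: 48.8
ee_pos: [0.6505, -0.1024, 0.0258]
eef_rot: [-3.141, -0.0, 1.62]
force: [0.1, 5.2, 1.5]
grip_width: 0.094
```

Request:
{"api": "send_rows", "payload": {"series": [[0,0,0,-0.001,0,0,1],[0,0,0,-0.0015,0,0,1],[0,0,0,-0.0015,0,0,1]]}}

```text
time_s: 49.1
ee_pos: [0.6506, -0.103, 0.0258]
eef_rot: [-3.141, -0.002, 1.62]
force: [-0.3, 10.3, 2.3]
grip_width: 0.0941
```

```bash
python3 look.py 10 | grep -v tin;  python3 - <<'E'
from h import *
c=dict(np.load('scene10.npz'))
k=cv2.resize(c['pixels'],None,fx=4,fy=4,interpolation=cv2.INTER_CUBIC)[440:1000,200:1000]
cv2.imwrite('pics/crop10.png',k[...,::-1])
E
```

```text
scene tray c [ 0.6593 -0.271 ] [0.2447 0.3557] 1.95
top tray c [ 0.7137 -0.1747] [0.5703 0.3662] 84.47
```

View pics/crop10.png

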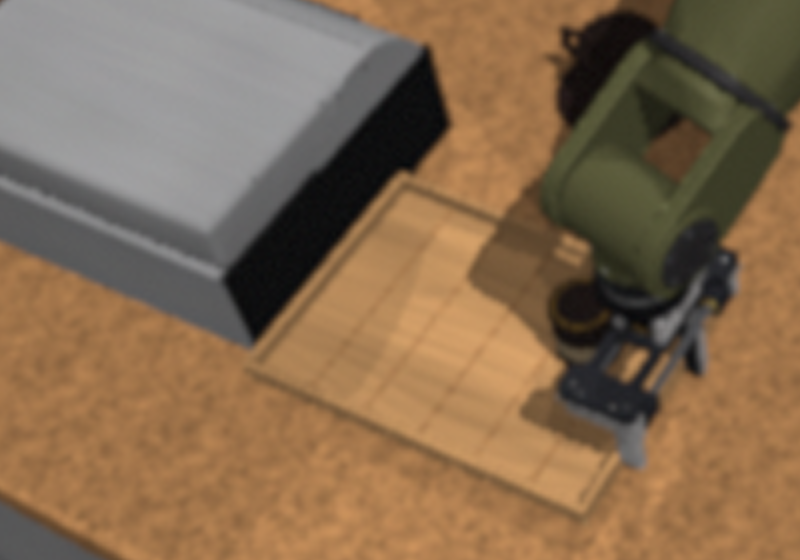

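The force has risen to 10 N and the travel is stopping, so the tray meets the bin. I press a little more to seat it flat, then withdraw.

Request:
{"api": "send_rows", "payload": {"series": [[0,0,0,-0.001,0,0,1],[0,0,0,-0.001,0,0,1],[0,0,0,-0.001,0,0,1]]}}

```text
time_s: 49.5
ee_pos: [0.6507, -0.1031, 0.0258]
eef_rot: [-3.141, -0.003, 1.62]
force: [-1.1, 15.0, 3.1]
grip_width: 0.0939
```

Request:
{"api": "send_rows", "payload": {"series": [[0,0,0,0.002,0,0,1],[0,0,0,0.006,0,0,1],[0,0,0,0.03,0,0,1],[0,0,0,0.06,0,0,1],[0,0,0,0.06,0,-0.05,1],[0,0,0,0.06,0,-0.1,1],[0,0,0,0.06,0,-0.15,1],[0,0,0,0.06,0,-0.18,1]]}}

```text
time_s: 50.3
ee_pos: [0.6484, -0.0456, 0.2104]
eef_rot: [3.137, 0.001, 1.619]
force: [0.7, 0.0, -0.1]
grip_width: 0.0941
```

Request:
{"api": "send_rows", "payload": {"series": [[0,0,0,0.04,-0.04,0,1],[0,0,0,0.07,-0.08,0,1],[0,0,0,0.1,-0.12,0,1],[0,0,0,0.13,-0.16,0,1],[0,0,0,0.16,-0.2,0,1],[0,0,0,0.19,-0.24,0,1],[0,0,0,0.22,-0.27,0,1],[0,0,0,0.22,-0.27,0,1]]}}

```text
time_s: 51.1
ee_pos: [0.3645, 0.1634, 0.2062]
eef_rot: [3.141, -0.0, 1.623]
force: [0.9, 0.2, -0.2]
grip_width: 0.0941
```

```bash
python3 w.py 10; python3 look.py 11;  python3 - <<'E'
from h import *
for n in('scene','top'):
    c=dict(np.load(n+'11.npz')); P=cloud(c); m=(P[...,0]>0.5)&(P[...,0]<0.8)&(P[...,1]>-0.5)&(P[...,1]<-0.08)
    # tray wall tops: near end & sides
    w=m&(P[...,2]>0.0165)&(P[...,2]<0.027)&(P[...,1]>-0.447)
    Q=P[w][:,:2]
    near=Q[Q[:,1]>-0.135]; 
    print(n,len(Q),'near outer', [(x.round(2),np.percentile(near[(near[:,0]>x)&(near[:,0]<x+.03),1],[50,95]).round(4)) for x in np.arange(0.55,0.75,0.03) if ((near[:,0]>x)&(near[:,0]<x+.03)).sum()>2])
    s=Q[(Q[:,1]<-0.15)&(Q[:,1]>-0.42)]; 
    for side in(s[s[:,0]<0.6],s[s[:,0]>0.7]): 
        if len(side)>5: print('side',np.polyfit(side[:,1],side[:,0],1).round(4),len(side))
    r=cv2.minAreaRect(Q.astype(np.float32)); print(r)
c=dict(np.load('scene11.npz'))
k=cv2.resize(c['pixels'],None,fx=4,fy=4,interpolation=cv2.INTER_CUBIC)[440:1000,200:1000]
cv2.imwrite('pics/crop11.png',k[...,::-1])
E
```

```text
t 51.6 pos [0.3677 0.1609 0.2057] rpy [-3.1412e+00  2.0000e-04  1.6185e+00] w 0.09401081878047762 F [ 0.22  -0.245 -0.058] sd [0.24  0.451 0.445] tau [-33.088 -34.059] [0.226 0.048]
scene tin [204. 117.] [ 0.3516 -0.3392  0.038 ] [0.0662 0.0758]
scene tin [206. 128.] [ 0.3643 -0.3257  0.037 ] [0.0669 0.0759]
scene tin [195. 186.] [ 0.6196 -0.2007  0.0319] [0.0664 0.0704]
scene tin [399. 202.] [0.3556 0.4214 0.0317] [0.0601 0.0634]
scene tin [310. 220.] [0.5607 0.1946 0.0317] [0.0684 0.0715]
scene tin [332. 230.] [0.56   0.2724 0.0312] [0.0681 0.0712]
scene tin [356. 240.] [0.5611 0.3499 0.0309] [0.0679 0.0715]
scene tin [381. 251.] [0.5598 0.4288 0.0314] [0.0679 0.071 ]
scene tray c [ 0.6579 -0.281 ] [0.2453 0.3381] 2.56
top tin [305. 156.] [ 0.6167 -0.2004  0.0309] [0.0654 0.0702]
top tin [117. 168.] [0.5551 0.4277 0.0305] [0.0681 0.0717]
top tin [141. 169.] [0.5572 0.35   0.0312] [0.0677 0.0722]
top tin [164. 169.] [0.5571 0.2706 0.0309] [0.0678 0.0727]
top tin [186. 170.] [0.5569 0.1966 0.0303] [0.067  0.0723]
top tin [116. 229.] [0.351  0.421  0.0296] [0.0601 0.0653]
top tin [349
[... 420 characters left out ...]
), array([-0.1127, -0.109 ]))]
side [-0.0511  0.5292] 165
side [-0.0474  0.762 ] 201
((0.6579152941703796, -0.2820478677749634), (0.24529649317264557, 0.3400712013244629), 2.564377546310425)
top 600 near outer [(np.float64(0.55), array([-0.1214, -0.1175])), (np.float64(0.58), array([-0.1187, -0.1167])), (np.float64(0.61), array([-0.1196, -0.1163])), (np.float64(0.64), array([-0.1159, -0.1122])), (np.float64(0.67), array([-0.115 , -0.1116])), (np.float64(0.7), array([-0.1115, -0.1108])), (np.float64(0.73), array([-0.1135, -0.1101]))]
side [-0.0143  0.5376] 166
side [-0.0477  0.7561] 169
((0.6548541784286499, -0.28200390934944153), (0.24157361686229706, 0.3388724625110626), 2.6123054027557373)
```

View pics/crop11.png

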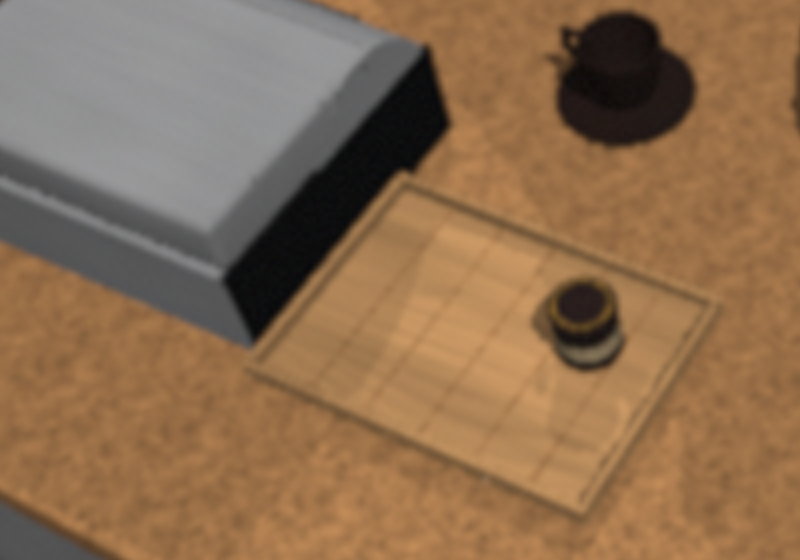

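View pics/top11.png

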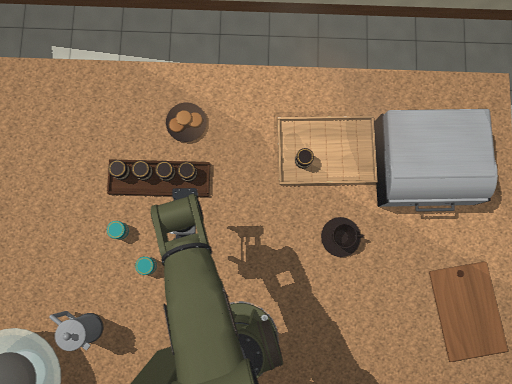

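The tray is flush with the bin: its near end at -0.112 minus 0.340 gives -0.452, against the face at -0.4525. The yaw is 2.6° against 2.75°. I wait a moment in case a late knock comes, and check once more.

Request:
{"api": "send_rows", "payload": {"series": [[0,0,0,0,0,0,1],[0,0,0,0,0,0,1],[0,0,0,0,0,0,1],[0,0,0,0,0,0,1],[0,0,0,0,0,0,1],[0,0,0,0,0,0,1],[0,0,0,0,0,0,1],[0,0,0,0,0,0,1]]}}

```text
time_s: 52.5
ee_pos: [0.3674, 0.1613, 0.2059]
eef_rot: [3.142, 0.0, 1.62]
force: [0.9, -0.8, 0.5]
grip_width: 0.0937
```

```bash
python3 - <<'E'
from h import *
for i in range(60): ctrl.camera('top')
print(ctrl.get_obs()['time_s'])
c0=dict(np.load('scene11.npz')); c=cam('scene'); save(c,'scene12.png'); P=cloud(c)
w=(P[...,0]>0.5)&(P[...,0]<0.8)&(P[...,1]>-0.447)&(P[...,1]<-0.08)&(P[...,2]>0.0165)&(P[...,2]<0.027)
print(cv2.minAreaRect(P[w][:,:2].astype(np.float32)))
d=np.abs(c['pixels'].astype(int)-c0['pixels']).sum(2); d[:, 300:][:170]=0
ys,xs=np.where(d>60); print('changed px',len(xs), (xs.min(),xs.max(),ys.min(),ys.max()) if len(xs) else '')
P0=cloud(dict(np.load('scene0.npz')))
for n,Q in(('start',P0),('now',P)):
    for name,b in(('mug',(0.28,0.43,-0.41,-0.26)),('plate',(0.66,0.83,0.13,0.3))):
        m=(Q[...,0]>b[0])&(Q[...,0]<b[1])&(Q[...,1]>b[2])&(Q[...,1]<b[3])&(Q[...,2]>0.007); print(n,name,np.array(cv2.minEnclosingCircle(Q[m][:,:2].astype(np.float32))[0]).round(4))
E
```

```text
55.5
((0.6580982208251953, -0.28155046701431274), (0.2437344491481781, 0.3414556682109833), 2.7141220569610596)
changed px 6 (np.int64(271), np.int64(290), np.int64(123), np.int64(155))
start mug [ 0.3662 -0.3282]
start plate [0.756 0.208]
now mug [ 0.3618 -0.3237]
now plate [0.7392 0.2284]
```

Those circle fits are outlier-sensitive, so I check the bystanders by comparing picture pixels directly before handing in.

```bash
python3 - <<'E'
from h import *
from trk import rects
a=dict(np.load('top0.npz'))['pixels'].astype(np.float32); b=cam('top')['pixels'].astype(np.float32)
for n,(u0,u1,v0,v1) in dict(plate=(155,220,92,155),mug=(310,375,207,266)).items():
    g=lambda q:cv2.cvtColor(q[v0:v1,u0:u1].astype(np.uint8),cv2.COLOR_RGB2GRAY).astype(np.float32)
    print(n,cv2.phaseCorrelate(g(a),g(b)))
print(ctrl.hand_in())
E
```

```text
plate ((0.019478783374374586, -0.022879340440766782), 0.9974335577959815)
mug ((0.04306440669996903, -0.005827808035881787), 0.8674565330699638)
the job is handed in; nothing more can be done
None
```

I weighed all five tins, put each in its place, slid the tray up to the bread bin and handed the job in at about 56 s. No verdict came back, so the results below are my own last checks.

- **Tins:** Four tins, at about 255, 325, 310–320 and 370 g, stand in the rack and were each pushed until I felt the back rail (6–11 N). The fifth, about 240 g, stands in the tray. The 255 g and 240 g tins sit close to your 250 g limit, within the band allowed in either place. All five tops were at the height expected of an upright tin.
- **Tray:** I pushed it with both fingers square to the bin until contact, reaching 15 N. Its end then measured within about 1 mm of the bin's end face, within about 0.2° of square and about 35 mm off the bin's middle. It was at rest 4 s later, and I saw no knock to the tray.
- **Bystanders:** The mug and biscuit plate showed less than 0.05 pixel of movement between the first and last top pictures. A rough circle fit on the depth points had given shifts of about 6 mm for the mug and 26 mm for the plate. I put that down to stray points, as the picture comparison shows no movement. I did not touch the turquoise tins.

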